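# Stow column tubes in the V-cradle rack

### The arm

A 6-joint arm with a two-finger parallel gripper is mounted at the origin on the work surface. World frame = base frame: x ahead of the robot, y to its left, z up, the work surface at z = 0. Lengths are in m, angles in rad, forces in N, time in s.
With the tool pointing down it reaches from about 0.15 to 0.775 m from the base axis. Payload 6.1 kg.
Tool frame: the origin (TCP) lies at the very end of the fingers, on their centre line; the grasp point (between the pads) lies 19 mm behind it; z points along the fingers, y is the line along which they close (so a half turn about z gives the same grasp; the last joint's range is limited). The gripper opens to 85 mm and grips with 20 to 120 N. Pads are 22 mm wide; open, the fingers measure 114 mm over their backs; the gripper's body (76 mm by 85 mm) begins 54 mm behind the grasp point. The pads swing forward as they close: fully open they stand 13 mm farther back than shut.
Start: joints at [1.309, 0.126, -0.04, 1.405, 0, 1.571], TCP at [0.136, 0.507, 0.231] pointing down, gripper open.
Joint ranges: [-2.72, 2.72], [-0.95, 1.95], [-1.27, 1.35], [-1.78, 2.02], [-1.46, 1.47], [-3.14, 3.14]. Speed limits (rad/s): [2.39, 2.39, 3.01, 3.14, 3.14, 3.14].

### API

Orientations are given as a unit quaternion [x, y, z, w].
In Python, from rig import ctrl, capture, camera_params gives the robot as it stands.
- The arm moves only by the shell command python3 -m crank 'ROWS' [OPENING] [FORCE]. ROWS is text: rows parted by semicolons, each of 6 numbers parted by spaces: the shift along the tool's x, y, z in m, then the turn, a rotation vector about the tool's x, y, z in degrees. In form: tx ty tz wx wy wz; .... A call has 1 to 20 rows; each row shifts and turns the commanded pose from where the row before left it, along the tool's axes as they then stand; what a row does not reach is not made up. A row lasts 1/12 s, in which the tool goes at most 41.7 mm and 7.16 degrees, less where a joint would pass 70% of its speed; a pose out of reach is approached as far as the arm can. A call with a gripper value outside its range is refused whole. OPENING is the finger opening in m, from 0 to 0.0854, set as the call begins (- or left out, the last holds). The fingers move at their own pace and stop on an object; FORCE is the grip in N (left out, the last holds). Time passes only in rows, so rows that do not move let the fingers close. It gives the time, the measured TCP pose, the force, the opening and the grip force at its end, in the units of the state.
- ctrl.observe(): the state, without advancing time (a new reading comes with each control period).
- capture(name): name is "scene" or "top" or "wrist"; returns (picture, depth): 480x640x3 uint8, red, green, blue; 480x640 float32, m along the optical axis (not along the pixel's ray), 0 where there is no reading.
- camera_params(name): a dict with "fx", "fy", "cx", "cy" (pixels), "rvec" (rotation vector, rad) and "tvec" (3), from world to camera coordinates, as OpenCV has them. Camera axes: x right, y down, z forward; pixel columns grow to the right and rows downward; lengths in m; the calibration is good to about 2 mm. A picture is of the moment at which its call begins: read the wrist's pose just before it. camera_params takes no time and is no camera call; for the wrist camera it gives the pose at the moment of the call.
- ctrl.job_done(): hands the job in; it is judged then, once.
The state is a dict: "clock": time; "joint_positions": joint angles; "qd": joint speeds; "effort": joint torques, N m; "eef_pos": TCP position; "orientation": TCP orientation; "wrist_force": force on the tool from outside, world axes, zero at the start; "wrist_torque": the same for the moment, N m; "width": finger opening in m; "gripper_force": force on a finger pad.
Only numpy, scipy, OpenCV 4.12 (cv2) and the standard library are available. Lean on these libraries where they do the work, as an engineer would, in place of code of your own. Each camera call takes 0.05 s, during which the arm holds its last target. There are 200 camera calls.

### The job

Put the steel column tubes away in the storage rack, each centred along its length: lay the two thick tubes in the rack's V-grooves, then lock them against rolling by seating the two white chock bars across them, one towards each end with their notches over the tubes. Then lay every slim tube in its own groove on top of the bars, and finally swing both keepers over and press them down until the catches hold them shut, leaving the other things on the bench where they are.

Things in the scene. Friction and masses are not known exactly. Their poses are not given: they have to be found in the camera images.
- rack: Fixed storage rack: grey base plate 200 x 150 x 10 mm with two upright aluminium cradle plates 14 mm thick at y = -60 and +60 mm, each with two 90-degree V-grooves at x = -31 and +31 mm (V bottom 20, plate top 36 mm up). Near posts (x = -97 to -87 mm) 112 mm high, far posts (x = 73 to 87) 94 mm. Origin: bench level, middle; x away from the robot across the grooves, y along the tubes, z up.
- groove_near (a point): Point fixed on the rack: the centre of a thick tube lying centred in the near pair of V-grooves (near as seen from the robot); 40 mm above the bench, 31 mm from the rack's middle. Axes as the rack's: the tube then lies along y.
- groove_far (a point): Point fixed on the rack: the centre of a thick tube lying centred in the far pair of V-grooves (far as seen from the robot); 40 mm above the bench, 31 mm from the rack's middle. Axes as the rack's: the tube then lies along y.
- chock_left (a point): Point fixed on the rack: a good place for the centre of a chock bar seated across both thick tubes at the left end (rack x = 0, y = +38, z = 61 mm), between the cradle plate and the middle, so that the middle stays free for the fingers. Axes as the rack's: the bar then lies along x.
- chock_right (a point): Point fixed on the rack: a good place for the centre of a chock bar seated across both thick tubes at the right end (rack x = 0, y = -38, z = 61 mm), between the cradle plate and the middle, so that the middle stays free for the fingers. Axes as the rack's: the bar then lies along x.
- top_groove (a point): Point fixed on the rack: the centre of a slim tube lying centred in the middle groove on top of the seated chock bars (rack x = 0, y = 0, z = 79.7 mm). The bars' outer grooves are 48 mm to either side of it along the rack's x. Axes as the rack's: the tube then lies along y.
- thick1_center (a point): First thick stainless-steel tube, 28 mm outside diameter, 160 mm long, about 0.3 kg, lying on the bench. The point is its centre; its x runs along the tube. It can roll.
- thick2_center (a point): Second thick stainless-steel tube, 28 mm outside diameter, 160 mm long, about 0.3 kg, lying on the bench. The point is its centre; its x runs along the tube. It can roll.
- bar1_center (a point): First white plastic chock bar, 136 mm long (x), 28 thick (y), 34 high (z), 0.12 kg. Underside: two 90-degree V-notches at x = -31 and +31 mm, 16 deep, that fit over the thick tubes; top: three V-grooves at x = -48, 0, +48 mm, 11 deep, for slim tubes. Starts the right way up on the bench; the two ends are alike. The point is its centre, 17 mm above its underside.
- bar2_center (a point): Second white plastic chock bar, 136 mm long (x), 28 thick (y), 34 high (z), 0.12 kg. Underside: two 90-degree V-notches at x = -31 and +31 mm, 16 deep, that fit over the thick tubes; top: three V-grooves at x = -48, 0, +48 mm, 11 deep, for slim tubes. Starts the right way up on the bench; the two ends are alike. The point is its centre, 17 mm above its underside.
- slim1_center (a point): First slim stainless-steel tube, 18 mm outside diameter, 160 mm long, about 0.14 kg, lying on the bench; may be absent (one to three are there). The point is its centre; its x runs along the tube. It can roll.
- slim2_center (a point): Second slim stainless-steel tube, 18 mm outside diameter, 160 mm long, about 0.14 kg, lying on the bench; may be absent (one to three are there). The point is its centre; its x runs along the tube. It can roll.
- slim3_center (a point): Third slim stainless-steel tube, 18 mm outside diameter, 160 mm long, about 0.14 kg, lying on the bench; may be absent (one to three are there). The point is its centre; its x runs along the tube. It can roll.
- keeper_left (a joint): Hinge of the left keeper. 0 rad = shut, level over the top tubes, under its catch; starts open near its 1.8 rad stop, leaning away from the robot, 250 mm tall. It swings freely: pushed past upright (below 1.5) it falls over by its own weight and rests on the catch at about 0.09 rad, not yet held. Pressing its free end down with about 5 to 6 N snaps it under the catch.
- keeper_left_end (a point): Point on the middle line of the left keeper, 150 mm from its hinge axis, 4 mm short of its free end. The keeper is a steel strip 14 mm wide, 8 thick, at the rack's y = +60 mm; hinge axis along y at the rack's x = +80, z = 97 mm. Shut, its top is at z = 101 mm and its end meets the catch, a brass roller at x = -80, z = 104 mm.
- keeper_right (a joint): Hinge of the right keeper. 0 rad = shut, level over the top tubes, under its catch; starts open near its 1.8 rad stop, leaning away from the robot, 250 mm tall. It swings freely: pushed past upright (below 1.5) it falls over by its own weight and rests on the catch at about 0.09 rad, not yet held. Pressing its free end down with about 5 to 6 N snaps it under the catch.
- keeper_right_end (a point): Point on the middle line of the right keeper, 150 mm from its hinge axis, 4 mm short of its free end. The keeper is a steel strip 14 mm wide, 8 thick, at the rack's y = -60 mm; hinge axis along y at the rack's x = +80, z = 97 mm. Shut, its top is at z = 101 mm and its end meets the catch, a brass roller at x = -80, z = 104 mm.
Mind the look-alikes: they are no part of the job. What is shaped like the part that bears thick2_center but black or red is not meant.

How it is judged:
On the way, in this order (a step that is already met when the one before it is completed fails the run):
1. both thick tubes lie in the rack's V-grooves, let go ((x of thick1_center in the frame of rack between -0.037 and -0.025 m or x of thick1_center in the frame of rack between 0.025 and 0.037 m) and y of thick1_center in the frame of rack between -0.02 and 0.02 m and z of thick1_center in the frame of rack between 0.036 and 0.044 m and angle between the x axis of each of thick1_center, thick2_center and the y axis of rack, either way round below 0.1 rad and linear speed of each of thick1, thick2 below 0.03 m/s and (x of thick2_center in the frame of rack between -0.037 and -0.025 m or x of thick2_center in the frame of rack between 0.025 and 0.037 m) and y of thick2_center in the frame of rack between -0.02 and 0.02 m and z of thick2_center in the frame of rack between 0.036 and 0.044 m and contact force between each of thick1, thick2 and the fingers below 0.1 N), for 0.2 s.
2. both chock bars are seated across the thick tubes, one towards each end, let go (x of bar1_center in the frame of rack between -0.006 and 0.006 m and (y of bar1_center in the frame of rack between 0.02 and 0.07 m or y of bar1_center in the frame of rack between -0.07 and -0.02 m) and z of bar1_center in the frame of rack between 0.057 and 0.065 m and angle between the x axis of each of bar1_center, bar2_center and the x axis of rack, either way round below 0.1 rad and angle between each of bar1_center, bar2_center's own z axis and vertical below 0.1 rad and x of bar2_center in the frame of rack between -0.006 and 0.006 m and (y of bar2_center in the frame of rack between 0.02 and 0.07 m or y of bar2_center in the frame of rack between -0.07 and -0.02 m) and z of bar2_center in the frame of rack between 0.057 and 0.065 m and horizontal distance between bar1_center and bar2_center above 0.05 m and contact force between each of bar1, bar2 and the fingers below 0.1 N), for 0.2 s.
3. every slim tube lies in a groove on top of the chock bars, let go ((x of slim1_center in the frame of rack between -0.054 and -0.042 m or x of slim1_center in the frame of rack between -0.006 and 0.006 m or x of slim1_center in the frame of rack between 0.042 and 0.054 m) and y of slim1_center in the frame of rack between -0.02 and 0.02 m and z of slim1_center in the frame of rack between 0.0757279 and 0.0837279 m and angle between the x axis of each of slim1_center, slim2_center, slim3_center and the y axis of rack, either way round below 0.1 rad and linear speed of each of slim1, slim2, slim3 below 0.03 m/s and (x of slim2_center in the frame of rack between -0.054 and -0.042 m or x of slim2_center in the frame of rack between -0.006 and 0.006 m or x of slim2_center in the frame of rack between 0.042 and 0.054 m) and y of slim2_center in the frame of rack between -0.02 and 0.02 m and z of slim2_center in the frame of rack between 0.0757279 and 0.0837279 m and (x of slim3_center in the frame of rack between -0.054 and -0.042 m or x of slim3_center in the frame of rack between -0.006 and 0.006 m or x of slim3_center in the frame of rack between 0.042 and 0.054 m) and y of slim3_center in the frame of rack between -0.02 and 0.02 m and z of slim3_center in the frame of rack between 0.0757279 and 0.0837279 m and contact force between each of slim1, slim2, slim3 and the fingers below 0.1 N), for 0.2 s.
4. both keepers are shut under their catches (value of joint each of keeper_left, keeper_right below 0.03 rad), for 0.2 s.
At the end, for the whole second after the job is handed in: Thick tubes in the rack grooves, slim tubes in top grooves of the bars (6 mm across, 4 mm height, 0.1 rad, centred within 20 mm), at rest; bars level across the thick tubes, one each side, 20 to 70 mm from the middle; both keepers below 0.03 rad (all of step 4 and (x of thick1_center in the frame of rack between -0.037 and -0.025 m or x of thick1_center in the frame of rack between 0.025 and 0.037 m) and y of thick1_center in the frame of rack between -0.02 and 0.02 m and z of thick1_center in the frame of rack between 0.036 and 0.044 m and angle between the x axis of each of thick1_center, thick2_center, slim1_center, slim2_center, slim3_center and the y axis of rack, either way round below 0.1 rad and linear speed of each of thick1, thick2, slim1, slim2, slim3 below 0.03 m/s and (x of thick2_center in the frame of rack between -0.037 and -0.025 m or x of thick2_center in the frame of rack between 0.025 and 0.037 m) and y of thick2_center in the frame of rack between -0.02 and 0.02 m and z of thick2_center in the frame of rack between 0.036 and 0.044 m and x of bar1_center in the frame of rack between -0.006 and 0.006 m and (y of bar1_center in the frame of rack between 0.02 and 0.07 m or y of bar1_center in the frame of rack between -0.07 and -0.02 m) and z of bar1_center in the frame of rack between 0.057 and 0.065 m and angle between the x axis of each of bar1_center, bar2_center and the x axis of rack, either way round below 0.1 rad and angle between each of bar1_center, bar2_center's own z axis and vertical below 0.1 rad and x of bar2_center in the frame of rack between -0.006 and 0.006 m and (y of bar2_center in the frame of rack between 0.02 and 0.07 m or y of bar2_center in the frame of rack between -0.07 and -0.02 m) and z of bar2_center in the frame of rack between 0.057 and 0.065 m and horizontal distance between bar1_center and bar2_center above 0.05 m and (x of slim1_center in the frame of rack between -0.054 and -0.042 m or x of slim1_center in the frame of rack between -0.006 and 0.006 m or x of slim1_center in the frame of rack between 0.042 and 0.054 m) and y of slim1_center in the frame of rack between -0.02 and 0.02 m and z of slim1_center in the frame of rack between 0.0757279 and 0.0837279 m and (x of slim2_center in the frame of rack between -0.054 and -0.042 m or x of slim2_center in the frame of rack between -0.006 and 0.006 m or x of slim2_center in the frame of rack between 0.042 and 0.054 m) and y of slim2_center in the frame of rack between -0.02 and 0.02 m and z of slim2_center in the frame of rack between 0.0757279 and 0.0837279 m and (x of slim3_center in the frame of rack between -0.054 and -0.042 m or x of slim3_center in the frame of rack between -0.006 and 0.006 m or x of slim3_center in the frame of rack between 0.042 and 0.054 m) and y of slim3_center in the frame of rack between -0.02 and 0.02 m and z of slim3_center in the frame of rack between 0.0757279 and 0.0837279 m); the robot touches nothing.
It fails at once if a bystander (dish, beaker, stopper, spatula, jar, brush) is knocked more than 5 cm from its place (distance of any of dish, beaker, stopper, spatula, jar, brush from where it was at the start of the episode above 0.05 m).
Of slim1, slim2, slim3 only 1 to 3 are there at a start; the rules pass over those that are not, and their reading is None.
At some moment in a run one of bar1, bar2 may be knocked a few centimetres aside while the robot is not near it.
Once in a run the grip may slacken for a moment while it holds something.
It also fails if it takes over 210 s, if anything falls off the work surface, if the arm or the gripper's body presses on something with over 40 N, if the wrist force passes 120 N, or if a joint passes its speed limit or range.

## Working session

There is one attempt and no reset: what is moved stays moved. The work goes in short steps, Python scripts to look and compute and a shell command to move; the robot and the scene stay as the last step left them, time stands still between calls to the robot, and variables do not carry over. Pictures are saved under pics/ and viewed, at most 14 in all, crops included, and the job is handed in when it is done.

```bash
ls; mkdir -p pics
cat > h.py <<'E'
import numpy as np, cv2
from rig import ctrl, capture, camera_params
from scipy.spatial.transform import Rotation as R
def cam(n):
    p=camera_params(n); return p, cv2.Rodrigues(np.array(p['rvec'],float))[0], np.array(p['tvec'],float).ravel()
def save(n,f):
    p=cam(n); im,d=capture(n); cv2.imwrite('pics/'+f+'.png',im[:,:,::-1]); np.savez('pics/'+f+'.npz',d=d,im=im,R=p[1],t=p[2],k=[p[0][k] for k in('fx','fy','cx','cy')]); return im,d
def cloud(f):
    z=np.load('pics/'+f+'.npz'); d=z['d']; fx,fy,cx,cy=z['k']; v,u=np.mgrid[:480,:640]
    c=np.stack([(u-cx)/fx*d,(v-cy)/fy*d,d],-1); return (c-z['t'])@z['R'], z['im'], d>0
def st():
    s=ctrl.observe(); return {k:np.round(s[k],4) for k in('clock','eef_pos','orientation','wrist_force','width','gripper_force')}
E
python3 - <<'E'
from h import *
save('top','top0'); save('scene','sc0'); s=ctrl.observe(); print(s)
for f in('top0','sc0'):
    z=np.load('pics/'+f+'.npz'); print(z['k'],-z['R'].T@z['t'],z['R'])
E
```

```text
pics
{'clock': 0.1, 'joint_positions': array([ 1.30901044e+00,  1.26309446e-01, -4.04636516e-02,  1.40541588e+00,
        2.57718641e-05,  1.57078328e+00]), 'qd': array([-0.0004902 , -0.00170649,  0.00252921, -0.00132906, -0.00230678,
       -0.00109628]), 'effort': array([-4.61741420e-04, -4.36901236e+01,  3.53607595e+01,  1.36254673e-02,
        2.02037384e-06,  4.81390373e-06]), 'eef_pos': array([0.13577317, 0.50676918, 0.23063157]), 'orientation': array([ 1.30513009e-01,  9.91446352e-01, -6.88687530e-04, -1.03664393e-04]), 'wrist_force': array([0.21405501, 0.41380367, 0.18729737]), 'wrist_torque': array([-0.01055993,  0.01800276, -0.02417996]), 'gripper_force': 0.0, 'width': 0.08558790693397415}
[578.70655295 578.70655295 320.82921599 242.16133151] [0.23085039 0.00588425 1.35012596] [[-1.74069196e-02 -9.99848375e-01 -4.74705328e-04]
 [-9.82301257e-01  1.71899862e-02 -1.86517412e-01]
 [ 1.86497292e-01 -2.78038995e-03 -9.82451541e-01]]
[462.05941056 462.05941056 323.39870465 243.73460308] [ 0.99694046 -0.51636068  0.65026728] [[ 0.69152832  0.72229795  0.0086174 ]
 [ 0.4380427  -0.40983668 -0.8000953 ]
 [-0.57437547  0.55706334 -0.59981102]]
```

View pics/top0.png

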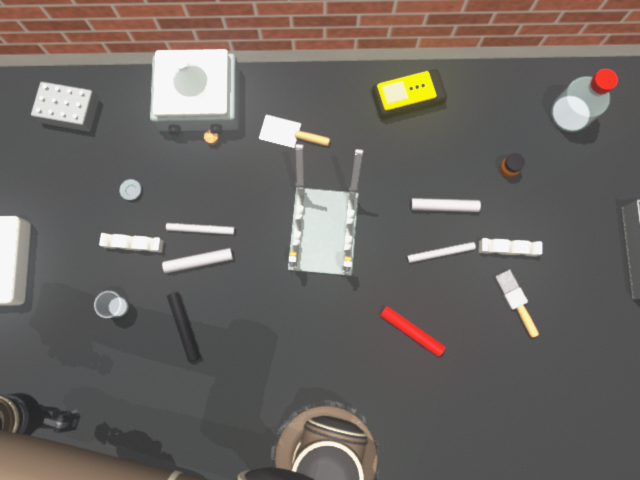

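View pics/sc0.png

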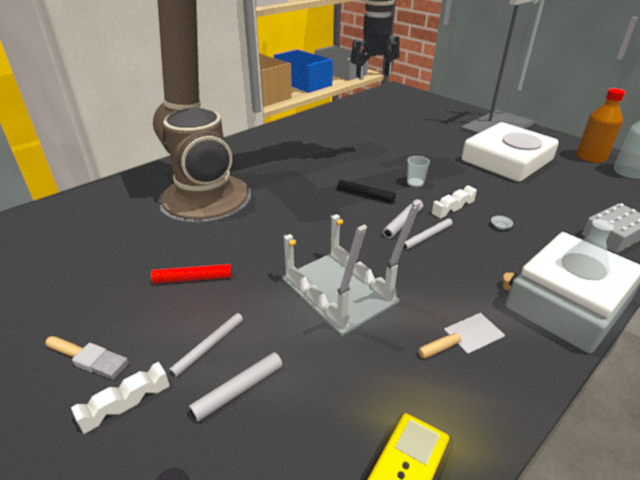

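The top view shows:
- **Thick tubes:** steel at (197,261) and (446,205). Their look-alikes are black at (183,327) and red at (413,331), which I exclude.
- **Slim tubes:** (200,229) and (441,252), so only two are present.
- **Bars:** (131,243) and (511,247).
- **Rack:** centred near (323,232), with the keepers leaning away.

Next I'll measure these and check the choice in a close crop.

Run:
```python
from h import *
P,im,ok=cloud('top0')
def rect(name,c,r,zlo,zhi,bright=0):
    u,v=c; m=np.zeros((480,640),bool); m[v-r:v+r,u-r-12:u+r+12]=1
    m&=ok&(P[...,2]>zlo)&(P[...,2]<zhi)&(im.min(-1)>=bright)
    n,l,s,_=cv2.connectedComponentsWithStats(m.astype(np.uint8),connectivity=8)
    k=l[v-6:v+7,u-6:u+7]; k=np.bincount(k[k>0]).argmax() ; q=P[l==k]
    (cx,cy),(w,h),a=cv2.minAreaRect((q[:,:2]*1000).astype(np.float32)); 
    if w<h: w,h,a=h,w,a+90
    print(name,'c',round(cx,1),round(cy,1),'size',round(w,1),round(h,1),'yaw',round((a+90)%180-90,1),'zmax',np.round(np.percentile(q[:,2],[5,50,98])*1000,1),'med',np.round(np.median(q[:,:2],0)*1000,1),len(q))
for n,c in dict(thL=(197,261),thR=(446,205),slL=(200,229),slR=(441,252),barL=(131,243),barR=(511,247)).items(): rect(n,c,26,.004,.06)
rect('plate',(323,232),60,.005,.014)
print(np.round(P[300:330:30,300],3))
for u,v in [(300,148),(358,153),(293,249),(348,258)]: print(u,v,np.round(np.median(P[v-1:v+2,u-1:u+2].reshape(-1,3),0),3))
a=cv2.resize(im[140:300,280:380],(500,800))[:,:,::-1]; a=cv2.resize(im[150:290,90:250],(800,700))[:600,:,::-1]
b=cv2.resize(im[185:285,90:250],(640,400)); c=cv2.resize(im[185:285,400:560],(640,400)); 
cv2.imwrite('pics/crop.png',cv2.resize(np.vstack([b,c]),(480,600))[:,:,::-1])
```

```text
thL c 443.4 292.6 size 170.1 39.6 yaw -78.6 zmax [14.2 24.8 31.8] med [444.2 289.4] 856
thR c 570.9 -295.7 size 169.9 35.4 yaw 86.7 zmax [13.5 24.6 32. ] med [ 565.8 -291.9] 824
slL c 525.2 289.6 size 164.3 23.2 yaw 85.2 zmax [ 8.4 15.8 22.2] med [521.5 287.1] 519
slR c 458.3 -280.1 size 166.9 24.6 yaw -80.7 zmax [ 7.8 15.5 22. ] med [ 455.5 -277.9] 530
barL c 492.5 451.2 size 149.6 37.1 yaw 85.1 zmax [10.9 31.  38.6] med [487.6 446.3] 842
barR c 465.7 -439.5 size 142.3 39.6 yaw 85.7 zmax [11.8 30.3 38. ] med [ 461.9 -438.9] 858
plate c 513.7 -4.5 size 203.2 149.7 yaw -6.1 zmax [ 6.1  9.8 13.7] med [507.  -3.] 3378
[[0.35  0.053 0.004]]
300 148 [0.633 0.041 0.248]
358 153 [ 0.62  -0.075  0.248]
293 249 [0.465 0.067 0.036]
348 258 [ 0.431 -0.056  0.108]
```

View pics/crop.png

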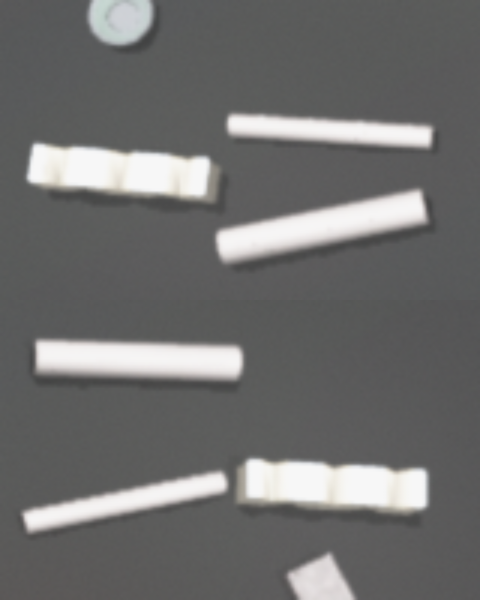

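The crop confirms two steel thick tubes, two slim tubes and two white bars. I'm going to the left thick tube first.

```bash
cat >> h.py <<'E'
def go(x,y,z,yaw):
    s=ctrl.observe(); r=R.from_quat(s['orientation']); m=r.as_matrix(); psi=np.degrees(np.arctan2(m[1,0],m[0,0])); tilt=np.degrees(np.arccos(-m[2,2]))
    w=-((yaw-psi+90)%180-90); a=np.radians(psi-w); d=np.array([x,y,z])-s['eef_pos']
    print('pos',np.round(s['eef_pos'],4),'psi',round(psi,1),'tilt',round(tilt,2),'j6',round(s['joint_positions'][5],2),'F',np.round(s['wrist_force'],1),'w',round(s['width'],4),'t',round(s['clock'],1),
      '| TURN wz %.1f then tx %.4f ty %.4f tz %.4f'%(w,np.cos(a)*d[0]+np.sin(a)*d[1],np.sin(a)*d[0]-np.cos(a)*d[1],-d[2]))
RY=-6.1; RC=np.array([.5137,-.0045])
def rack(p):
    c,s=np.cos(np.radians(RY)),np.sin(np.radians(RY)); return RC+np.array([[c,-s],[s,c]])@np.array(p)
E
python3 -m crank '0 0 0 0 0 7.1;0 0 0 0 0 7.1;0 0 0 0 0 7.1;0 0 0 0 0 7.1;0 0 0 0 0 7.1;0 0 0 0 0 7.1;0 0 0 0 0 7.1;0 0 0 0 0 7.1;0 0 0 0 0 7.1;0 0 0 0 0 0'
python3 -m crank '-0.027 .026 0 0 0 0;-0.027 .026 0 0 0 0;-0.027 .026 0 0 0 0;-0.027 .026 0 0 0 0;-0.027 .026 0 0 0 0;-0.027 .026 0 0 0 0;-0.027 .026 0 0 0 0;-0.027 .026 0 0 0 0;-0.027 .026 0 0 0 0;-0.027 .026 0 0 0 0;0 0 0 0 0 0;0 0 0 0 0 0'
python3 - <<'E'
from h import *
go(.443,.291,.18,101.4); save('wrist','w1')
z=np.load('pics/w1.npz'); print(z['k'],-z['R'].T@z['t'],z['R'])
E
```

```text
clock: 0.93
eef_pos: [0.1358, 0.5069, 0.2308]
orientation: [0.637, 0.771, -0.0, 0.0]
wrist_force: [-0.2, 0.2, -0.6]
width: 0.0855
gripper_force: 0.0
clock: 1.93
eef_pos: [0.4442, 0.2908, 0.2306]
orientation: [0.636, 0.772, -0.001, -0.0]
wrist_force: [-1.4, 0.1, -0.2]
width: 0.0854
gripper_force: 0.0
pos [0.4442 0.2908 0.2306] psi 101.1 tilt 0.07 j6 1.96 F [-1.4  0.1 -0.2] w 0.0854 t 1.9 | TURN wz -0.3 then tx 0.0004 ty -0.0012 tz 0.0506
[431.57383806 431.57383806 324.35475103 236.68976097] [0.42994888 0.36349418 0.37373739] [[ 0.98138587  0.19204115 -0.00140207]
 [ 0.18403715 -0.93834661  0.29263622]
 [ 0.05488257 -0.28744709 -0.95622282]]
```

View pics/w1.png

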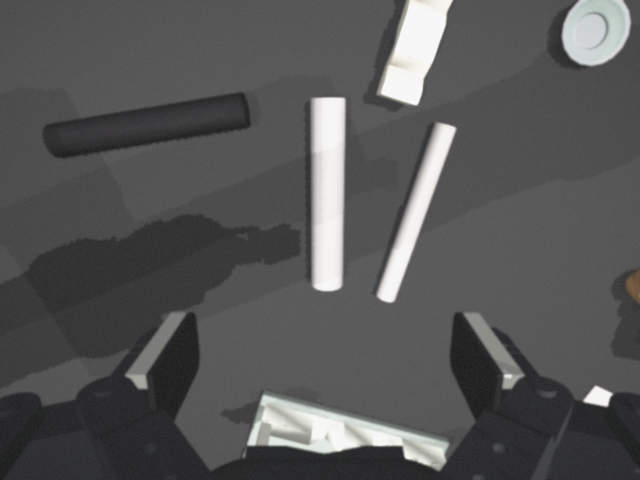

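The wrist view shows the thick tube ahead at (328,195), the slim tube at (415,212), and a bar at the top, (415,50). I'm refining the positions from this cloud.

```bash
cat >> h.py <<'E'
def blob(f,uv,zlo=.006,zhi=.06,bright=110):
    P,im,ok=cloud(f); m=ok&(P[...,2]>zlo)&(P[...,2]<zhi)&(im.min(-1)>bright)
    l=cv2.connectedComponents(m.astype(np.uint8))[1]; u,v=uv; q=P[l==l[v,u]]
    (cx,cy),(w,h),a=cv2.minAreaRect((q[:,:2]*1000).astype(np.float32))
    if w<h: w,h,a=h,w,a+90
    print(uv,'c',round(cx,1),round(cy,1),'size',round(w,1),round(h,1),'yaw',round(a%180,1),'z98',round(np.percentile(q[:,2],98)*1000,1),len(q))
    return q
E
python3 - <<'E'
from h import *
for uv in [(328,195),(408,230)]: blob('w1',uv)
E
```

```text
(328, 195) c 446.4 290.9 size 160.4 27.4 yaw 100.9 z98 29.1 6199
(408, 230) c 522.6 287.9 size 160.4 17.1 yaw 85.4 z98 19.2 3728
```

```bash
python3 -m crank '0 .0022 .03 0 0 0;0 0 .03 0 0 0;0 0 .03 0 0 0;0 0 .03 0 0 0;0 0 .03 0 0 0;0 0 .03 0 0 0;0 0 .03 0 0 0;0 0 .0155 0 0 0;0 0 0 0 0 0;0 0 0 0 0 0' .06
python3 -m crank '0 0 0 0 0 0;0 0 0 0 0 0;0 0 0 0 0 0;0 0 0 0 0 0;0 0 0 0 0 0;0 0 0 0 0 0' 0 60
python3 -m crank '0 0 -.03 0 0 0;0 0 -.03 0 0 0;0 0 -.04 0 0 0;0 0 -.04 0 0 0;0 0 0 0 0 0'
python3 -c "
from h import *
p=rack([-.031,0]);print(p,rack([.031,0]));go(*p,.144,83.9)"
```

```text
clock: 2.82
eef_pos: [0.4436, 0.2931, 0.0055]
orientation: [0.634, 0.773, -0.001, -0.0]
wrist_force: [0.5, 0.4, 0.5]
width: 0.06
gripper_force: 0.0
clock: 3.32
eef_pos: [0.446, 0.2936, 0.0079]
orientation: [0.635, 0.772, 0.002, 0.0]
wrist_force: [-2.0, 0.1, 5.7]
width: 0.0256
gripper_force: 58.8
clock: 3.73
eef_pos: [0.4483, 0.2947, 0.1548]
orientation: [0.635, 0.772, 0.006, 0.002]
wrist_force: [1.6, 0.6, -1.5]
width: 0.0256
gripper_force: 61.0
[ 0.48287552 -0.00120581] [ 0.54452448 -0.00779419]
pos [0.4483 0.2947 0.1548] psi 101.1 tilt 0.74 j6 1.96 F [ 1.6  0.6 -1.5] w 0.0256 t 3.7 | TURN wz 17.2 then tx -0.2905 ty 0.0658 tz 0.0108
```

```bash
python3 -m crank '0 0 0 0 0 5.7;0 0 0 0 0 5.7;0 0 0 0 0 5.8;-.029 .0066 0 0 0 0;-.029 .0066 0 0 0 0;-.029 .0066 0 0 0 0;-.029 .0066 0 0 0 0;-.029 .0066 0 0 0 0;-.029 .0066 0 0 0 0;-.029 .0066 0 0 0 0;-.029 .0066 0 0 0 0;-.029 .0066 0 0 0 0;-.029 .0066 0 0 0 0;0 0 0 0 0 0;0 0 0 0 0 0'
python3 -c "
from h import *
go(*rack([-.031,0]),.144,83.9);save('wrist','w2');save('top','t2')
import cv2
a=cv2.imread('pics/w2.png');b=cv2.imread('pics/t2.png')[140:300,240:400]
cv2.imwrite('pics/c2.png',np.hstack([cv2.resize(a,(400,300)),cv2.resize(b,(300,300))]))"
```

```text
clock: 4.98
eef_pos: [0.4799, -0.0042, 0.1458]
orientation: [0.745, 0.667, 0.0, -0.0]
wrist_force: [-0.7, -0.0, -2.9]
width: 0.0257
gripper_force: 60.7
pos [ 0.4799 -0.0042  0.1458] psi 83.7 tilt 0.01 j6 1.67 F [-0.7 -0.  -2.9] w 0.0257 t 5.0 | TURN wz -0.2 then tx 0.0033 ty 0.0027 tz 0.0018
```

View pics/c2.png

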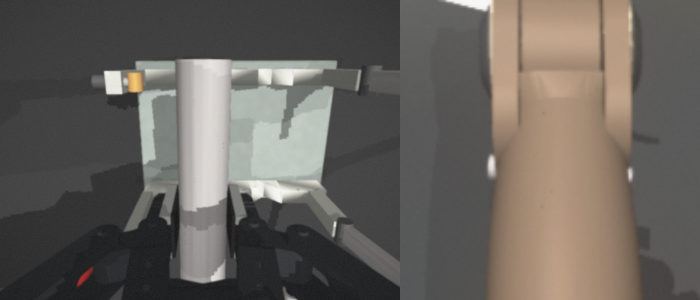

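Run:
```python
from h import *
P,im,ok=cloud('w2')
m=ok&(P[...,2]>.006)&(P[...,2]<.0135)&(P[...,0]>.38)&(P[...,0]<.65)&(P[...,1]<.1)&(P[...,1]>-.1)
q=P[m]; print(len(q),np.median(q[:,2]))
from scipy.optimize import minimize
# histogram edges in rotated frame
for ry in (-5.2,-5.7,-6.1,-6.5,-7):
    a=np.radians(ry); c,s=np.cos(a),np.sin(a); d=q[:,:2]; x=c*d[:,0]+s*d[:,1]; y=-s*d[:,0]+c*d[:,1]
    # edge straightness: per-y-bin min/max x ; per-x-bin max y
    lo=[];hi=[];up=[]
    for b in np.arange(np.percentile(y,5),np.percentile(y,98),.006):
        k=abs(y-b)<.003
        if k.sum()>20: lo.append(x[k].min());hi.append(x[k].max())
    for b in np.arange(np.percentile(x,3),np.percentile(x,97),.006):
        k=abs(x-b)<.003
        if k.sum()>20: up.append(y[k].max())
    X0,X1,Y1=np.median(lo),np.median(hi),np.median(up); cx=(X0+X1)/2; cy=Y1-.075
    mad=lambda v:np.median(abs(v-np.median(v)))*1e3
    print(ry,'x-ext',round(X1-X0,4),'centre',np.round([c*cx-s*cy,s*cx+c*cy],4),'mad',mad(lo).round(2),mad(hi).round(2),mad(up).round(2))
# tube
t=ok&(P[...,2]>.125)&(P[...,2]<.19)&(im.min(-1)>90)&(im.std(-1)<14)
l=cv2.connectedComponents(t.astype(np.uint8))[1]; q=P[l==l[200,325]]
print('tube',len(q),cv2.minAreaRect((q[:,:2]*1000).astype(np.float32)),np.percentile(q[:,2],[2,98]))
```

```text
36112 0.010419550311614166
-5.2 x-ext 0.1994 centre [ 0.5129 -0.0045] mad 0.5 0.41 0.59
-5.7 x-ext 0.1994 centre [ 0.513  -0.0043] mad 0.23 0.15 0.26
-6.1 x-ext 0.1994 centre [ 0.513  -0.0042] mad 0.17 0.14 0.17
-6.5 x-ext 0.1994 centre [ 0.5129 -0.0041] mad 0.19 0.2 0.17
-7 x-ext 0.1994 centre [ 0.5129 -0.0038] mad 0.53 0.45 0.52
tube 30211 ((481.65802001953125, 10.415904998779297), (124.76468658447266, 42.27351379394531), 83.55516052246094) [0.15712936 0.17743354]
```

```bash
sed -i 's/^RY=.*/RY=-6.2; RC=np.array([.513,-.0042])/' h.py
python3 -m crank '.006 .002 .03 0 0 0;0 0 .03 0 0 0;0 0 .03 0 0 0;0 0 .02 0 0 0;0 0 .011 0 0 0;0 0 0 0 0 0;0 0 0 0 0 0'
python3 -m crank '0 0 0 0 0 0;0 0 0 0 0 0;0 0 0 0 0 0;0 0 0 0 0 0' .046
python3 -m crank '0 0 -.03 0 0 0;0 0 -.03 0 0 0;0 0 -.04 0 0 0;0 0 -.04 0 0 0;0 0 -.03 0 0 0;0 0 -.03 0 0 0;0 0 0 0 0 0'
python3 - <<'E'
from h import *
go(.57,-.2945,.23,86.7); save('wrist','w3')
P,im,ok=cloud('w3')
t=ok&(P[...,2]>.033)&(P[...,2]<.07)&(im.min(-1)>90)&(im.std(-1)<14)
l=cv2.connectedComponents(t.astype(np.uint8))[1]; k=np.bincount(l[l>0]).argmax(); q=P[l==k]
print('tube',len(q),cv2.minAreaRect((q[:,:2]*1000).astype(np.float32)),np.percentile(q[:,2],[2,50,98]),rack([-.031,0]))
E
```

```text
clock: 5.67
eef_pos: [0.4851, 0.0044, 0.0293]
orientation: [0.743, 0.669, 0.003, 0.002]
wrist_force: [-7.7, 0.0, 26.9]
width: 0.0256
gripper_force: 71.4
clock: 6.0
eef_pos: [0.4826, 0.0037, 0.0248]
orientation: [0.743, 0.669, 0.0, 0.0]
wrist_force: [-0.5, -0.3, -0.5]
width: 0.0458
gripper_force: 0.0
clock: 6.58
eef_pos: [0.4849, 0.0033, 0.2306]
orientation: [0.744, 0.669, 0.003, 0.003]
wrist_force: [0.4, -0.7, -0.4]
width: 0.0458
gripper_force: 0.0
pos [0.4849 0.0033 0.2306] psi 83.9 tilt 0.49 j6 1.68 F [ 0.4 -0.7 -0.4] w 0.0458 t 6.6 | TURN wz -2.8 then tx -0.2924 ty 0.1021 tz 0.0006
tube 11042 ((476.46759033203125, 2.0362472534179688), (160.6561279296875, 116.76913452148438), 84.24983978271484) [0.03468256 0.04981831 0.05532899] [ 0.48218132 -0.00085202]
```

View pics/w3.png

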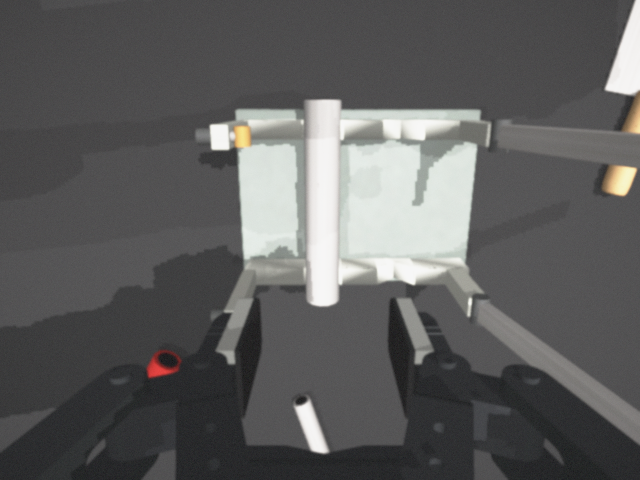

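The near tube lies in its groove, spanning (322,100) to (322,303), and is centred. Next is the right thick tube.

```bash
python3 -m crank '-.036 0 0 0 0 0;-.036 0 0 0 0 0;-.036 0 0 0 0 0;-.036 0 0 0 0 0;-.036 .01 0 0 0 -2.8;-.036 .02 0 0 0 0;-.036 .025 0 0 0 0;-.036 .025 0 0 0 0;0 .022 0 0 0 0;0 0 0 0 0 0;0 0 0 0 0 0' .06
python3 - <<'E'
from h import *
save('wrist','w4')
P,im,ok=cloud('w4'); l=ok&(P[...,2]>.01)&(P[...,2]<.05)&(im.min(-1)>110)
n,l,s,c=cv2.connectedComponentsWithStats(l.astype(np.uint8))
for k in range(1,n):
    if s[k,4]>1500:
        v,u=np.argwhere(l==k)[len(np.argwhere(l==k))//2]; blob('w4',(u,v))
go(.57,-.2945,.006,86.7)
E
```

```text
clock: 7.55
eef_pos: [0.5568, -0.2865, 0.2219]
orientation: [0.727, 0.686, -0.001, -0.002]
wrist_force: [-0.5, 0.3, -0.4]
width: 0.06
gripper_force: 0.0
(np.int64(196), np.int64(188)) c 457.0 -279.2 size 161.3 17.6 yaw 100.9 z98 19.3 4216
(np.int64(341), np.int64(200)) c 569.2 -294.1 size 160.7 27.8 yaw 87.4 z98 29.1 6439
(np.int64(232), np.int64(392)) c 464.3 -439.2 size 138.0 28.7 yaw 85.6 z98 35.4 2818
(np.int64(141), np.int64(359)) c 365.5 -431.7 size 84.1 35.3 yaw 22.1 z98 21.4 2272
pos [ 0.5563 -0.286   0.2228] psi 86.7 tilt 0.2 j6 1.15 F [-0.8  0.2  0.3] w 0.06 t 7.6 | TURN wz 0.0 then tx -0.0077 ty 0.0142 tz 0.2168
```

```bash
python3 -m crank '-.0073 .0134 .03 0 0 0;0 0 .03 0 0 0;0 0 .03 0 0 0;0 0 .03 0 0 0;0 0 .03 0 0 0;0 0 .03 0 0 0;0 0 .02 0 0 0;0 0 .017 0 0 0;0 0 0 0 0 0;0 0 0 0 0 0' .06
python3 -m crank '0 0 0 0 0 0;0 0 0 0 0 0;0 0 0 0 0 0;0 0 0 0 0 0;0 0 0 0 0 0;0 0 0 0 0 0' 0 60
python3 -m crank '0 0 -.03 0 0 0;0 0 -.03 0 0 0;0 0 -.04 0 0 0;0 0 -.04 0 0 0;0 0 0 0 0 2.9;0 -.028 0 0 0 0;0 -.028 0 0 0 0;0 0 0 0 0 0;0 0 0 0 0 0'
python3 -c "
from h import *
go(*rack([.031,0]),.15,83.8)"
```

```text
clock: 8.43
eef_pos: [0.5684, -0.2933, 0.0074]
orientation: [0.727, 0.687, -0.0, -0.001]
wrist_force: [0.3, 0.3, 0.4]
width: 0.0601
gripper_force: 0.0
clock: 8.93
eef_pos: [0.5705, -0.2949, 0.0099]
orientation: [0.727, 0.687, 0.001, 0.001]
wrist_force: [-2.0, 2.0, 6.4]
width: 0.0258
gripper_force: 59.0
clock: 9.68
eef_pos: [0.5128, -0.2883, 0.1482]
orientation: [0.745, 0.667, -0.0, -0.0]
wrist_force: [0.3, -0.5, -2.5]
width: 0.0254
gripper_force: 60.8
pos [ 0.5128 -0.2883  0.1482] psi 83.7 tilt 0.01 j6 1.17 F [ 0.3 -0.5 -2.5] w 0.0254 t 9.7 | TURN wz -0.1 then tx 0.2825 ty 0.0006 tz -0.0018
```

```bash
python3 -m crank '.035 0 0 0 0 0;.035 0 0 0 0 0;.035 0 0 0 0 0;.035 0 0 0 0 0;.035 0 0 0 0 0;.035 0 0 0 0 0;.035 0 0 0 0 0;.037 0 0 0 0 0;0 0 0 0 0 0;0 0 0 0 0 0'
python3 - <<'E'
from h import *
go(*rack([.031,0]),.15,83.8); save('wrist','w5')
P,im,ok=cloud('w5')
t=ok&(P[...,2]>.13)&(P[...,2]<.19)&(im.min(-1)>90)&(im.std(-1)<14)
l=cv2.connectedComponents(t.astype(np.uint8))[1]; q=P[l==l[200,325]]; c,s=np.cos(np.radians(RY)),np.sin(np.radians(RY)); d=q[:,:2]-RC
y=-s*d[:,0]+c*d[:,1]; x=c*d[:,0]+s*d[:,1]; k=y>.02
print('y end centre',y.max()-.08,'x',(np.percentile(x[k],1)+np.percentile(x[k],99))/2,'ztop',np.percentile(q[:,2],98), np.percentile(x[k],[1,99]))
E
```

```text
clock: 10.52
eef_pos: [0.5454, -0.006, 0.1479]
orientation: [0.743, 0.669, 0.0, 0.0]
wrist_force: [-0.1, 0.2, -2.7]
width: 0.0253
gripper_force: 60.8
pos [ 0.5454 -0.006   0.1479] psi 84.0 tilt 0.03 j6 1.66 F [-0.1  0.2 -2.7] w 0.0253 t 10.5 | TURN wz 0.2 then tx -0.0017 ty -0.0014 tz -0.0021
y end centre 0.0023116651292517942 x 0.03169700920145265 ztop 0.1683970620829976 [0.01872543 0.04466859]
```

```bash
python3 -m crank '-.002 -.001 .03 0 0 0;0 0 .03 0 0 0;0 0 .03 0 0 0;0 0 .02 0 0 0;0 0 .003 0 0 0;0 0 0 0 0 0;0 0 0 0 0 0'
python3 -m crank '0 0 0 0 0 0;0 0 0 0 0 0;0 0 0 0 0 0;0 0 0 0 0 0' .046
python3 -m crank '0 0 -.03 0 0 0;0 0 -.03 0 0 0;0 0 -.04 0 0 0;0 0 -.04 0 0 0;0 0 -.03 0 0 0;0 0 -.03 0 0 0;0 0 0 0 0 0'
python3 - <<'E'
from h import *
go(.464,-.439,.25,175.6); save('wrist','w6')
P,im,ok=cloud('w6')
c,s=np.cos(np.radians(RY)),np.sin(np.radians(RY)); d=P[...,:2]-RC; x=c*d[...,0]+s*d[...,1]; y=-s*d[...,0]+c*d[...,1]
for x0 in(-.031,.031):
    t=ok&(abs(x-x0)<.025)&(P[...,2]>.047)&(P[...,2]<.065)&(abs(y)<.1); print(x0,'x',x[t].mean(),'y',y[t].min(),y[t].max(),'z',np.percentile(P[t][:,2],98))
E
```

```text
clock: 11.15
eef_pos: [0.5444, -0.0114, 0.0352]
orientation: [0.745, 0.667, 0.0, 0.001]
wrist_force: [2.2, -0.5, -2.3]
width: 0.0255
gripper_force: 64.2
clock: 11.48
eef_pos: [0.5432, -0.0101, 0.0351]
orientation: [0.744, 0.668, 0.0, 0.0]
wrist_force: [0.5, -1.0, -0.0]
width: 0.0461
gripper_force: 0.0
clock: 12.07
eef_pos: [0.5453, -0.0099, 0.2416]
orientation: [0.744, 0.668, 0.004, 0.003]
wrist_force: [0.2, -0.6, 1.2]
width: 0.0461
gripper_force: 0.0
pos [ 0.5453 -0.0099  0.2416] psi 83.8 tilt 0.55 j6 1.66 F [ 0.2 -0.6  1.2] w 0.0461 t 12.1 | TURN wz 88.2 then tx -0.0481 ty 0.4341 tz -0.0084
-0.031 x -0.02809635332551897 y -0.07790821047314078 0.08227874847275948 z 0.05506656050923457
0.031 x 0.03314464609941374 y -0.08331701539782542 0.07674440175083484 z 0.055166416815185054
```

View pics/w6.png

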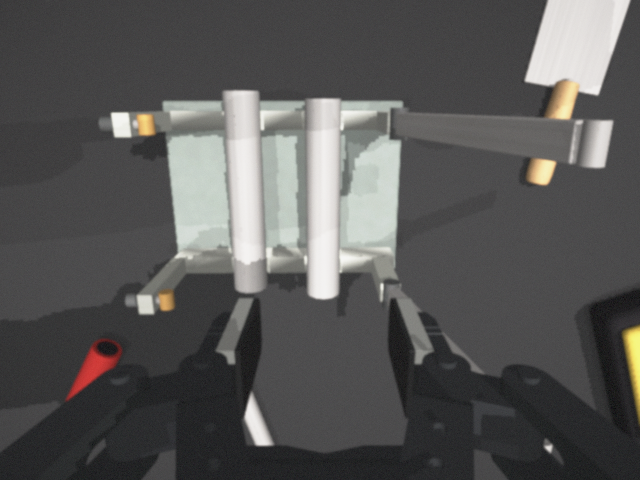

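Both thick tubes are seated, at (245,190) and (322,195). Next is the right-hand bar.

```bash
sed -i 's/RC=.*/RC=np.array([.515,-.0044])/' h.py
python3 -m crank '-.04 0 0 0 0 -1.8;-.04 0 0 0 0 0;-.04 0 0 0 0 0;-.04 0 0 0 0 0;-.04 -.008 0 0 0 0;-.04 -.008 0 0 0 0;-.04 -.008 0 0 0 0;-.04 -.008 0 0 0 0;-.04 -.008 0 0 0 0;-.04 -.008 0 0 0 0;-.034 0 0 0 0 0;0 0 0 0 0 0;0 0 0 0 0 0' .044
python3 - <<'E'
from h import *
save('wrist','w7'); go(.464,-.439,.1,85.6)
P,im,ok=cloud('w7'); l=ok&(P[...,2]>.01)&(P[...,2]<.05)&(im.min(-1)>110)
n,l,s,c=cv2.connectedComponentsWithStats(l.astype(np.uint8))
for k in range(1,n):
    if s[k,4]>1500:
        a=np.argwhere(l==k); v,u=a[len(a)//2]; blob('w7',(u,v),.01)
E
```

```text
clock: 13.2
eef_pos: [0.4598, -0.4403, 0.2324]
orientation: [0.735, 0.678, -0.0, -0.002]
wrist_force: [-0.0, 1.3, -0.2]
width: 0.0441
gripper_force: 0.0
pos [ 0.4602 -0.439   0.233 ] psi 85.5 tilt 0.17 j6 0.89 F [-0.1  0.8  0.6] w 0.044 t 13.2 | TURN wz -0.1 then tx 0.0003 ty 0.0038 tz 0.1330
(np.int64(317), np.int64(46)) c 464.6 -323.1 size 72.1 17.9 yaw 100.8 z98 19.5 2219
(np.int64(336), np.int64(192)) c 463.9 -439.5 size 136.2 28.0 yaw 85.3 z98 35.8 5751
(np.int64(195), np.int64(208)) c 331.8 -450.4 size 159.9 42.0 yaw 24.1 z98 21.6 6474
```

```bash
python3 -m crank '0 .0038 .03 0 0 0;0 0 .03 0 0 0;0 0 .03 0 0 0;0 0 .03 0 0 0;0 0 .03 0 0 0;0 0 .03 0 0 0;0 0 .03 0 0 0;0 0 .012 0 0 0;0 0 0 0 0 0;0 0 0 0 0 0'
python3 -m crank '0 0 0 0 0 0;0 0 0 0 0 0;0 0 0 0 0 0;0 0 0 0 0 0;0 0 0 0 0 0' 0 50
python3 -m crank '0 0 -.03 0 0 0;0 0 -.03 0 0 0;0 0 -.04 0 0 0;0 0 -.04 0 0 0;0 0 -.01 0 0 0;.03 0 0 0 0 0;.03 0 0 0 0 0;.03 0 0 0 0 0;.03 0 0 0 0 0;.03 0 0 0 0 0;.03 0 0 0 0 0;0 0 0 0 0 0'
python3 -c "
from h import *
go(*rack([0,-.038]),.15,173.8)"
```

```text
clock: 14.08
eef_pos: [0.4649, -0.4382, 0.0132]
orientation: [0.733, 0.68, 0.0, -0.0]
wrist_force: [0.0, 0.4, 0.5]
width: 0.0442
gripper_force: 0.0
clock: 14.5
eef_pos: [0.4661, -0.4402, 0.0155]
orientation: [0.734, 0.679, 0.0, 0.002]
wrist_force: [0.1, 1.6, 6.0]
width: 0.0268
gripper_force: 50.9
clock: 15.5
eef_pos: [0.4785, -0.2556, 0.1635]
orientation: [0.732, 0.681, 0.001, -0.0]
wrist_force: [-0.3, -0.4, -0.6]
width: 0.0263
gripper_force: 49.9
pos [ 0.4785 -0.2556  0.1635] psi 85.8 tilt 0.1 j6 1.15 F [-0.3 -0.4 -0.6] w 0.0263 t 15.5 | TURN wz -88.0 then tx -0.0092 ty 0.2157 tz 0.0135
```

```bash
python3 -m crank '0 0 0 0 0 -6.8;0 0 0 0 0 -6.8;0 0 0 0 0 -6.8;0 0 0 0 0 -6.8;0 0 0 0 0 -6.8;0 0 0 0 0 -6.8;0 0 0 0 0 -6.8;0 0 0 0 0 -6.8;0 0 0 0 0 -6.8;0 0 0 0 0 -6.8;0 0 0 0 0 -6.8;0 0 0 0 0 -6.8;0 0 0 0 0 -6.4;0 0 0 0 0 0'
python3 -m crank '0 .03 0 0 0 0;0 .03 0 0 0 0;0 .03 0 0 0 0;0 .03 0 0 0 0;0 .03 0 0 0 0;0 .03 0 0 0 0;0 .03 0 0 0 0;0 0 0 0 0 0;0 0 0 0 0 0'
python3 - <<'E'
from h import *
go(*rack([0,-.038]),.15,173.8); save('wrist','w8')
P,im,ok=cloud('w8')
c,s=np.cos(np.radians(RY)),np.sin(np.radians(RY)); d=P[...,:2]-RC; x=c*d[...,0]+s*d[...,1]; y=-s*d[...,0]+c*d[...,1]
t=ok&(P[...,2]>.13)&(P[...,2]<.2)&(im.min(-1)>130); l=cv2.connectedComponents(t.astype(np.uint8))[1]; k=np.bincount(l[l>0]).argmax(); q=P[l==k]; print(cv2.minAreaRect(np.stack([x[l==k],y[l==k]],1).astype(np.float32)*1000),np.percentile(q[:,2],[2,98]))
for x0 in(-.031,.031):
    t=ok&(abs(x-x0)<.025)&(P[...,2]>.047)&(P[...,2]<.065)&(abs(y)<.1); print(x0,'x',x[t].mean(),t.sum(),'y',y[t].min(),y[t].max())
E
```

```text
clock: 16.67
eef_pos: [0.4785, -0.2603, 0.1631]
orientation: [0.055, 0.999, -0.0, 0.0]
wrist_force: [-0.3, -0.2, -2.2]
width: 0.0268
gripper_force: 49.9
clock: 17.42
eef_pos: [0.5022, -0.05, 0.1631]
orientation: [0.056, 0.998, -0.0, 0.0]
wrist_force: [-0.2, 0.5, -2.3]
width: 0.0265
gripper_force: 50.1
pos [ 0.5022 -0.05    0.1631] psi 173.6 tilt 0.04 j6 0.01 F [-0.2  0.5 -2.3] w 0.0265 t 17.4 | TURN wz -0.2 then tx -0.0078 ty 0.0087 tz 0.0131
((-16.573795318603516, -46.904998779296875), (38.96321105957031, 120.36151885986328), 89.86079406738281) [0.1711706  0.18319934]
-0.031 x -0.03246932496217774 6883 y -0.0783280144356583 0.0823547074145629
0.031 x 0.02822596074306645 5257 y -0.08392581806810649 0.07657242558085507
```

View pics/w8.png

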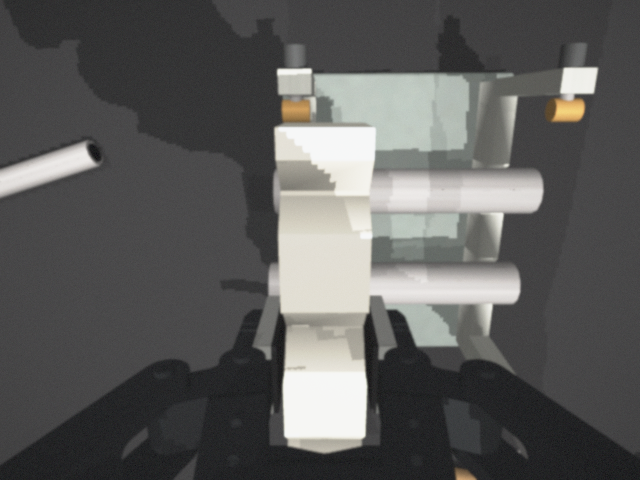

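The bar is held over the tubes with its near end at (325,130). It needs about 8 mm away from the robot and 9 mm to the left before lowering.

```bash
sed -i 's/RC=.*/RC=np.array([.514,-.0044])/' h.py
python3 -m crank '-.0078 .009 0 0 0 -.2;0 0 .03 0 0 0;0 0 .03 0 0 0;0 0 .025 0 0 0;0 0 .01 0 0 0;0 0 .006 0 0 0;0 0 .003 0 0 0;0 0 0 0 0 0;0 0 0 0 0 0'
python3 -m crank '0 0 0 0 0 0;0 0 0 0 0 0;0 0 0 0 0 0;0 0 0 0 0 0' .044
python3 -m crank '0 0 -.03 0 0 0;0 0 -.03 0 0 0;0 0 -.04 0 0 0;0 0 -.04 0 0 0;0 0 -.03 0 0 0;0 0 0 0 0 0;0 0 0 0 0 0'
cat >> h.py <<'E'
def rk(f):
    P,im,ok=cloud(f); c,s=np.cos(np.radians(RY)),np.sin(np.radians(RY)); d=P[...,:2]-RC
    return c*d[...,0]+s*d[...,1],-s*d[...,0]+c*d[...,1],P,im,ok
def bar(f,sg):
    x,y,P,im,ok=rk(f); t=ok&(P[...,2]>.058)&(P[...,2]<.09)&(im.min(-1)>130)&(y*sg>.01)&(y*sg<.08)&(abs(x)<.085)
    l=cv2.connectedComponents(t.astype(np.uint8))[1]; k=np.bincount(l[l>0]).argmax(); m=l==k
    print('bar',sg,cv2.minAreaRect(np.stack([x[m],y[m]],1).astype(np.float32)*1000),np.percentile(P[m][:,2],[2,98]),m.sum())
E
python3 - <<'E'
from h import *
save('wrist','w9'); go(.49,.449,.16,85.1); bar('w9',-1)
E
```

```text
clock: 18.22
eef_pos: [0.5115, -0.0432, 0.06]
orientation: [0.054, 0.999, 0.0, 0.001]
wrist_force: [0.0, 0.0, -0.7]
width: 0.0268
gripper_force: 50.1
clock: 18.55
eef_pos: [0.5109, -0.0429, 0.0593]
orientation: [0.054, 0.999, -0.0, 0.0]
wrist_force: [0.3, 0.4, 0.7]
width: 0.044
gripper_force: 0.0
clock: 19.13
eef_pos: [0.5118, -0.043, 0.2311]
orientation: [0.054, 0.999, -0.0, 0.002]
wrist_force: [1.0, -0.3, -0.3]
width: 0.044
gripper_force: 0.0
pos [ 0.5109 -0.0429  0.2292] psi 173.8 tilt 0.07 j6 0.02 F [-0.   0.4 -0.2] w 0.0439 t 19.2 | TURN wz 88.7 then tx 0.4884 ty -0.0629 tz 0.0692
bar -1 ((3.6446990966796875, -40.03948974609375), (30.333660125732422, 141.9208526611328), 89.187744140625) [0.06741294 0.0795477 ] 7451
```

View pics/w9.png

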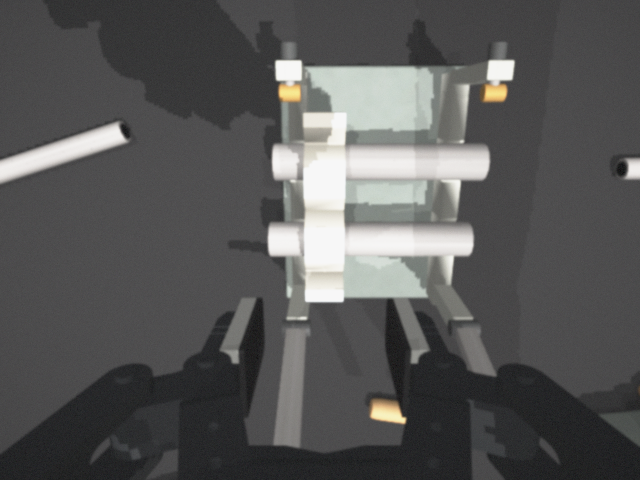

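The first bar is seated, at (325,205), and the readings agree. Next is the left bar.

```bash
python3 -m crank '0 0 0 0 0 6.8;0 0 0 0 0 6.8;0 0 0 0 0 6.8;0 0 0 0 0 6.8;0 0 0 0 0 6.8;0 0 0 0 0 6.8;0 0 0 0 0 6.8;0 0 0 0 0 6.8;0 0 0 0 0 6.8;0 0 0 0 0 6.8;0 0 0 0 0 6.8;0 0 0 0 0 6.8;0 0 0 0 0 6.8;0 0 0 0 0 0'
python3 -m crank '.038 -.005 0 0 0 0;.038 -.005 0 0 0 0;.038 -.005 0 0 0 0;.038 -.005 0 0 0 0;.038 -.005 0 0 0 0;.038 -.005 0 0 0 0;.038 -.005 0 0 0 0;.038 -.005 0 0 0 0;.038 -.005 0 0 0 0;.038 -.005 0 0 0 0;.038 -.005 0 0 0 0;.038 -.005 0 0 0 0;.038 -.003 0 0 0 0;0 0 0 0 0 0;0 0 0 0 0 0'
python3 - <<'E'
from h import *
save('wrist','w10')
P,im,ok=cloud('w10'); l=ok&(P[...,2]>.01)&(P[...,2]<.05)&(im.min(-1)>110)
n,l,s,c=cv2.connectedComponentsWithStats(l.astype(np.uint8))
for k in range(1,n):
    if s[k,4]>1500:
        a=np.argwhere(l==k); v,u=a[len(a)//2]; q=blob('w10',(u,v),.01)
go(.49,.449,.013,85.1)
E
```

```text
clock: 20.35
eef_pos: [0.5098, -0.0429, 0.2269]
orientation: [0.736, 0.677, -0.001, -0.001]
wrist_force: [-0.8, 0.1, 0.1]
width: 0.0443
gripper_force: 0.0
clock: 21.6
eef_pos: [0.4865, 0.456, 0.2259]
orientation: [0.733, 0.68, -0.002, 0.0]
wrist_force: [-0.1, -0.6, 0.8]
width: 0.0441
gripper_force: 0.0
(np.int64(332), np.int64(205)) c 490.4 446.0 size 136.4 28.1 yaw 84.2 z98 35.7 5840
(np.int64(508), np.int64(184)) c 621.3 457.0 size 50.3 50.3 yaw 123.1 z98 15.6 1587
(np.int64(115), np.int64(200)) c 332.5 471.8 size 51.5 30.7 yaw 112.3 z98 59.3 2710
(np.int64(384), np.int64(365)) c 523.1 287.5 size 161.7 17.8 yaw 85.5 z98 19.1 2572
pos [0.4868 0.4546 0.2268] psi 85.6 tilt 0.19 j6 2.4 F [-0.1 -0.2  1. ] w 0.044 t 21.6 | TURN wz 0.5 then tx -0.0053 ty 0.0036 tz 0.2138
```

```bash
python3 -m crank '-.0083 .0043 .03 0 0 1.4;0 0 .03 0 0 0;0 0 .03 0 0 0;0 0 .03 0 0 0;0 0 .03 0 0 0;0 0 .03 0 0 0;0 0 .03 0 0 0;0 0 .004 0 0 0;0 0 0 0 0 0;0 0 0 0 0 0'
python3 -m crank '0 0 0 0 0 0;0 0 0 0 0 0;0 0 0 0 0 0;0 0 0 0 0 0;0 0 0 0 0 0' 0 50
python3 -m crank '0 0 -.03 0 0 0;0 0 -.03 0 0 0;0 0 -.04 0 0 0;0 0 -.04 0 0 0;0 0 -.01 0 0 0;-.03 0 0 0 0 0;-.03 0 0 0 0 0;-.03 0 0 0 0 0;-.03 0 0 0 0 0;-.03 0 0 0 0 0;-.03 0 0 0 0 0;0 0 0 0 0 0'
python3 -m crank '0 0 0 0 0 -6.8;0 0 0 0 0 -6.8;0 0 0 0 0 -6.8;0 0 0 0 0 -6.8;0 0 0 0 0 -6.8;0 0 0 0 0 -6.8;0 0 0 0 0 -6.8;0 0 0 0 0 -6.8;0 0 0 0 0 -6.8;0 0 0 0 0 -6.8;0 0 0 0 0 -6.8;0 0 0 0 0 -6.8;0 0 0 0 0 -6.8;0 0 0 0 0 -1.3;0 0 0 0 0 0'
python3 -c "
from h import *
go(*rack([0,.038]),.163,173.8)"
```

```text
clock: 22.48
eef_pos: [0.4918, 0.4452, 0.0163]
orientation: [0.743, 0.669, 0.0, 0.0]
wrist_force: [-0.5, -0.4, 0.1]
width: 0.044
gripper_force: 0.0
clock: 22.9
eef_pos: [0.4925, 0.4468, 0.0178]
orientation: [0.743, 0.669, 0.002, 0.0]
wrist_force: [0.3, -2.2, 7.3]
width: 0.0265
gripper_force: 50.4
clock: 23.9
eef_pos: [0.4715, 0.2628, 0.1659]
orientation: [0.744, 0.668, -0.0, 0.001]
wrist_force: [-0.0, 0.3, -1.3]
width: 0.0267
gripper_force: 50.1
clock: 25.15
eef_pos: [0.4725, 0.2673, 0.1652]
orientation: [0.056, 0.998, 0.0, 0.0]
wrist_force: [0.3, -0.4, -1.5]
width: 0.0263
gripper_force: 50.0
pos [0.4725 0.2673 0.1652] psi 173.6 tilt 0.05 j6 0.63 F [ 0.3 -0.4 -1.5] w 0.0263 t 25.1 | TURN wz -0.2 then tx -0.0706 ty -0.2276 tz 0.0022
```

```bash
python3 -m crank '-.008 -.0325 0 0 0 0;-.008 -.0325 0 0 0 0;-.008 -.0325 0 0 0 0;-.008 -.0325 0 0 0 0;-.008 -.0325 0 0 0 0;-.01 -.0325 0 0 0 0;-.02 -.0325 0 0 0 -.2;0 0 0 0 0 0;0 0 0 0 0 0'
python3 - <<'E'
from h import *
go(*rack([0,.038]),.163,173.8); save('wrist','w11')
x,y,P,im,ok=rk('w11')
t=ok&(P[...,2]>.135)&(P[...,2]<.2)&(im.min(-1)>130); l=cv2.connectedComponents(t.astype(np.uint8))[1]; k=np.bincount(l[l>0]).argmax(); m=l==k
print(cv2.minAreaRect(np.stack([x[m],y[m]],1).astype(np.float32)*1000),np.percentile(P[m][:,2],[2,98]),'near end centre',np.percentile(x[m],.5)+.068)
E
```

```text
clock: 25.9
eef_pos: [0.5175, 0.0315, 0.1649]
orientation: [0.056, 0.998, 0.0, 0.0]
wrist_force: [0.1, -0.2, -1.8]
width: 0.0264
gripper_force: 50.2
pos [0.5175 0.0315 0.1649] psi 173.6 tilt 0.03 j6 0.17 F [ 0.1 -0.2 -1.8] w 0.0264 t 25.9 | TURN wz -0.2 then tx -0.0004 ty 0.0019 tz 0.0019
((-8.041786193847656, 35.40083312988281), (33.608177185058594, 120.87057495117188), 89.7598648071289) [0.17090983 0.18256336] near end centre -0.00036465166467902765
```

```bash
python3 -m crank '0 .002 0 0 0 -.2;0 0 .03 0 0 0;0 0 .03 0 0 0;0 0 .025 0 0 0;0 0 .01 0 0 0;0 0 .006 0 0 0;0 0 .003 0 0 0;0 0 0 0 0 0;0 0 0 0 0 0'
python3 -m crank '0 0 0 0 0 0;0 0 0 0 0 0;0 0 0 0 0 0;0 0 0 0 0 0' .042
python3 -m crank '0 0 -.03 0 0 0;0 0 -.03 0 0 0;0 0 -.04 0 0 0;0 0 -.04 0 0 0;0 0 -.03 0 0 0;0 0 0 0 0 0;0 0 0 0 0 0'
python3 - <<'E'
from h import *
save('wrist','w12'); go(.5226,.2879,.23,85.4); bar('w12',-1);bar('w12',1)
E
```

```text
clock: 26.7
eef_pos: [0.5186, 0.036, 0.0623]
orientation: [0.051, 0.999, 0.0, 0.002]
wrist_force: [3.5, 1.2, 0.5]
width: 0.0264
gripper_force: 50.4
clock: 27.03
eef_pos: [0.5169, 0.0351, 0.0609]
orientation: [0.051, 0.999, -0.0, -0.0]
wrist_force: [0.4, -0.1, 0.3]
width: 0.0418
gripper_force: 0.0
clock: 27.62
eef_pos: [0.5181, 0.035, 0.2329]
orientation: [0.052, 0.999, 0.0, 0.002]
wrist_force: [-0.1, 0.2, -0.6]
width: 0.0422
gripper_force: 0.0
pos [0.5172 0.035  0.231 ] psi 174.1 tilt 0.04 j6 0.17 F [-0.6  0.3 -2. ] w 0.0422 t 27.7 | TURN wz 88.7 then tx 0.2525 ty -0.0149 tz 0.0010
bar -1 ((5.710487365722656, -39.51216125488281), (34.4784049987793, 146.58782958984375), 87.3675765991211) [0.06703127 0.07948272] 7695
bar 1 ((4.6422119140625, 40.12086486816406), (143.92721557617188, 29.598947525024414), 1.0285356044769287) [0.06764128 0.07956615] 7151
```

View pics/w12.png

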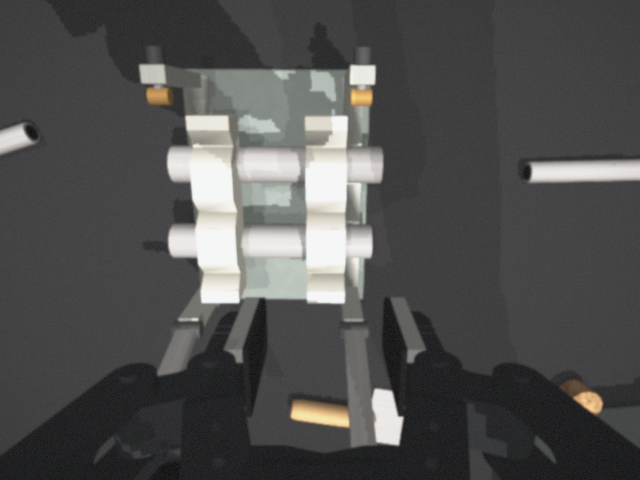

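Both bars are seated, at (215,205) and (326,205). Next is the left slim tube, into the middle groove.

```bash
python3 -m crank '0 0 0 0 0 6.8;0 0 0 0 0 6.8;0 0 0 0 0 6.8;0 0 0 0 0 6.8;0 0 0 0 0 6.8;0 0 0 0 0 6.8;0 0 0 0 0 6.8;0 0 0 0 0 6.8;0 0 0 0 0 6.8;0 0 0 0 0 6.8;0 0 0 0 0 6.8;0 0 0 0 0 6.8;0 0 0 0 0 6.8;0 0 0 0 0 0' .05
python3 -m crank '.036 -.002 0 0 0 0;.036 -.002 0 0 0 0;.036 -.002 0 0 0 0;.036 -.002 0 0 0 0;.036 -.002 0 0 0 0;.036 -.002 0 0 0 0;.036 -.002 0 0 0 0;0 0 0 0 0 0;0 0 0 0 0 0'
python3 - <<'E'
from h import *
save('wrist','w13')
P,im,ok=cloud('w13'); l=ok&(P[...,2]>.006)&(P[...,2]<.05)&(im.min(-1)>110)
n,l,s,c=cv2.connectedComponentsWithStats(l.astype(np.uint8))
for k in range(1,n):
    if s[k,4]>1500:
        a=np.argwhere(l==k); v,u=a[len(a)//2]; q=blob('w13',(u,v))
go(.5228,.2877,.006,85.4)
E
```

```text
clock: 28.83
eef_pos: [0.5161, 0.0349, 0.2287]
orientation: [0.734, 0.679, -0.001, -0.001]
wrist_force: [-0.0, -0.8, -1.0]
width: 0.0496
gripper_force: 0.0
clock: 29.58
eef_pos: [0.5212, 0.2889, 0.2287]
orientation: [0.731, 0.682, -0.002, -0.0]
wrist_force: [-0.4, -0.6, 0.3]
width: 0.0498
gripper_force: 0.0
(np.int64(329), np.int64(188)) c 523.3 287.9 size 160.5 18.0 yaw 85.4 z98 19.3 3971
(np.int64(336), np.int64(424)) c 504.4 49.7 size 172.8 61.5 yaw 169.3 z98 53.6 6386
pos [0.5213 0.2876 0.2291] psi 85.9 tilt 0.18 j6 2.15 F [ 0.3  0.2 -0. ] w 0.0501 t 29.6 | TURN wz 0.5 then tx 0.0002 ty 0.0015 tz 0.2231
```

```bash
python3 -m crank '0 .002 .03 0 0 .5;0 0 .03 0 0 0;0 0 .03 0 0 0;0 0 .03 0 0 0;0 0 .03 0 0 0;0 0 .03 0 0 0;0 0 .03 0 0 0;0 0 .014 0 0 0;0 0 0 0 0 0;0 0 0 0 0 0'
python3 -m crank '0 0 0 0 0 0;0 0 0 0 0 0;0 0 0 0 0 0;0 0 0 0 0 0;0 0 0 0 0 0;0 0 0 0 0 0' 0 50
python3 -m crank '0 0 -.03 0 0 0;0 0 -.03 0 0 0;0 0 -.04 0 0 0;0 0 -.04 0 0 0;0 0 -.01 0 0 1.6;-.035 -.003 0 0 0 0;-.035 -.003 0 0 0 0;-.035 -.003 0 0 0 0;-.035 0 0 0 0 0;0 0 0 0 0 0;0 0 0 0 0 0'
python3 -c "
from h import *
go(*rack([0,0]),.16,83.8)"
```

```text
clock: 30.47
eef_pos: [0.5234, 0.2855, 0.0062]
orientation: [0.736, 0.677, -0.001, -0.0]
wrist_force: [0.4, 0.4, 0.8]
width: 0.0505
gripper_force: 0.0
clock: 30.97
eef_pos: [0.5252, 0.2875, 0.0088]
orientation: [0.736, 0.677, 0.001, 0.001]
wrist_force: [-0.1, -2.4, 6.4]
width: 0.0154
gripper_force: 48.8
clock: 31.88
eef_pos: [0.4994, 0.1477, 0.1577]
orientation: [0.746, 0.666, 0.001, 0.0]
wrist_force: [0.5, -0.7, -0.4]
width: 0.0153
gripper_force: 49.2
pos [0.4994 0.1477 0.1577] psi 83.4 tilt 0.08 j6 1.97 F [ 0.5 -0.7 -0.4] w 0.0153 t 31.9 | TURN wz -0.4 then tx -0.1496 ty 0.0309 tz -0.0023
```

```bash
python3 -m crank '-.03 .005 0 0 0 -.4;-.03 .005 0 0 0 0;-.03 .007 0 0 0 0;-.03 .007 0 0 0 0;-.03 .007 0 0 0 0;0 0 0 0 0 0;0 0 0 0 0 0'
cat >> h.py <<'E'
def held(f,zt):
    x,y,P,im,ok=rk(f); t=ok&(P[...,2]>zt-.022)&(P[...,2]<zt+.03)&(im.min(-1)>90)&(im.std(-1)<14)&(abs(y)<.1)&(y>.015)
    l=cv2.connectedComponents(t.astype(np.uint8))[1]; k=np.bincount(l[l>0]).argmax(); m=l==k
    r=np.polyfit(y[m],x[m],1)
    print('held rack y',y[m].max()-.08,'x@0',r[1],'slope deg',np.degrees(np.arctan(r[0])),'ztop',np.percentile(P[m][:,2],98),m.sum())
E
python3 - <<'E'
from h import *
go(*rack([0,0]),.16,83.8); save('wrist','w14'); held('w14',.16)
E
```

```text
clock: 32.47
eef_pos: [0.5151, -0.0038, 0.157]
orientation: [0.744, 0.668, 0.0, 0.0]
wrist_force: [-0.0, 0.2, -1.2]
width: 0.0155
gripper_force: 49.2
pos [ 0.5151 -0.0038  0.157 ] psi 83.9 tilt 0.04 j6 1.67 F [-0.   0.2 -1.2] w 0.0155 t 32.5 | TURN wz 0.1 then tx -0.0007 ty -0.0010 tz -0.0030
held rack y 0.000744224072754901 x@0 0.0009248248931965841 slope deg -0.24708751635541168 ztop 0.16715485358780305 10825
```

View pics/w14.png

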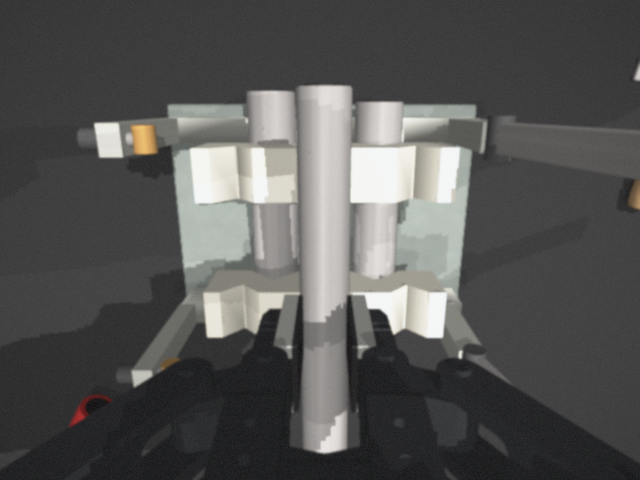

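```bash
python3 -m crank '-.001 -.001 .03 0 0 0;0 0 .025 0 0 0;0 0 .012 0 0 0;0 0 .006 0 0 0;0 0 .003 0 0 0;0 0 0 0 0 0;0 0 0 0 0 0;0 0 0 0 0 0'
python3 -m crank '0 0 0 0 0 0;0 0 0 0 0 0;0 0 0 0 0 0;0 0 0 0 0 0' .04
python3 -m crank '0 0 -.03 0 0 0;0 0 -.03 0 0 0;0 0 -.04 0 0 0;0 0 -.04 0 0 0;0 0 -.01 0 0 0;0 0 0 0 0 0;0 0 0 0 0 0'
cat >> h.py <<'E'
def slims(f):
    x,y,P,im,ok=rk(f)
    for x0 in(-.048,0,.048):
        t=ok&(abs(x-x0)<.022)&(P[...,2]>.083)&(P[...,2]<.1)&(abs(y)<.1)
        if t.sum()>300: print(x0,'x',x[t].mean(),'y mid',(y[t].min()+y[t].max())/2,y[t].max()-y[t].min(),'z',np.percentile(P[t][:,2],98),'deg',np.degrees(np.polyfit(y[t],x[t],1)[0]))
E
python3 - <<'E'
from h import *
save('wrist','w15'); slims('w15'); bar('w15',1); bar('w15',-1); go(.457,-.2792,.23,100.9)
E
```

```text
clock: 33.18
eef_pos: [0.5137, -0.0039, 0.0816]
orientation: [0.743, 0.669, 0.0, 0.0]
wrist_force: [0.1, 0.1, -0.2]
width: 0.015
gripper_force: 49.3
clock: 33.52
eef_pos: [0.5135, -0.0043, 0.0811]
orientation: [0.743, 0.669, 0.0, 0.0]
wrist_force: [-0.2, 0.7, -0.2]
width: 0.0401
gripper_force: 0.0
clock: 34.1
eef_pos: [0.5137, -0.0043, 0.231]
orientation: [0.743, 0.669, 0.0, 0.0]
wrist_force: [0.3, -0.1, -0.6]
width: 0.04
gripper_force: 0.0
0 x 0.0009813570079243517 y mid 0.00044574533564603613 0.16044254317503887 z 0.0897686533614257 deg -0.09459481860340445
bar 1 ((1.087493896484375, 45.0255126953125), (69.93759155273438, 136.21365356445312), 89.99718475341797) [0.06743537 0.08927821] 10165
bar -1 ((2.729686737060547, -44.41234588623047), (138.08702087402344, 70.47000885009766), 13.721208572387695) [0.0608993  0.08903319] 8957
pos [ 0.513  -0.0043  0.2298] psi 84.0 tilt 0.06 j6 1.67 F [-0.3  0.1 -0.3] w 0.04 t 34.1 | TURN wz -16.9 then tx -0.2594 ty -0.1070 tz -0.0002
```

```bash
python3 -m crank '0 0 0 0 0 -5.6;0 0 0 0 0 -5.6;0 0 0 0 0 -5.7;-.032 -.013 0 0 0 0;-.032 -.013 0 0 0 0;-.032 -.013 0 0 0 0;-.032 -.013 0 0 0 0;-.032 -.013 0 0 0 0;-.032 -.013 0 0 0 0;-.032 -.013 0 0 0 0;-.035 -.016 0 0 0 0;0 0 0 0 0 0;0 0 0 0 0 0' .05
python3 - <<'E'
from h import *
save('wrist','w16')
P,im,ok=cloud('w16'); l=ok&(P[...,2]>.006)&(P[...,2]<.05)&(im.min(-1)>110)
n,l,s,c=cv2.connectedComponentsWithStats(l.astype(np.uint8))
for k in range(1,n):
    if s[k,4]>1500:
        a=np.argwhere(l==k); v,u=a[len(a)//2]; q=blob('w16',(u,v))
go(.457,-.2792,.006,100.9)
E
```

```text
clock: 35.23
eef_pos: [0.4557, -0.2801, 0.2283]
orientation: [0.638, 0.77, -0.0, -0.002]
wrist_force: [-0.5, 0.3, 0.7]
width: 0.0501
gripper_force: 0.0
(np.int64(93), np.int64(74)) c 268.9 -210.9 size 138.3 12.5 yaw 52.7 z98 29.6 2433
(np.int64(335), np.int64(187)) c 456.2 -278.9 size 160.5 18.0 yaw 100.8 z98 19.2 3990
(np.int64(172), np.int64(349)) c 320.2 -457.1 size 132.1 40.9 yaw 32.8 z98 21.4 3132
pos [ 0.4562 -0.2789  0.2287] psi 100.8 tilt 0.21 j6 0.83 F [ 0.3  0.3 -0.4] w 0.0502 t 35.3 | TURN wz -0.1 then tx -0.0004 ty 0.0007 tz 0.2227
```

```bash
python3 -m crank '0 0 .03 0 0 0;0 0 .03 0 0 0;0 0 .03 0 0 0;0 0 .03 0 0 0;0 0 .03 0 0 0;0 0 .03 0 0 0;0 0 .03 0 0 0;0 0 .014 0 0 0;0 0 0 0 0 0;0 0 0 0 0 0'
python3 -m crank '0 0 0 0 0 0;0 0 0 0 0 0;0 0 0 0 0 0;0 0 0 0 0 0;0 0 0 0 0 0;0 0 0 0 0 0' 0 50
python3 -m crank '0 0 -.03 0 0 0;0 0 -.03 0 0 0;0 0 -.04 0 0 0;0 0 -.04 0 0 0;0 0 -.01 0 0 0;0 0 0 0 0 5.6;0 0 0 0 0 5.7;0 0 0 0 0 5.7;0 0 0 0 0 0'
python3 -c "
from h import *
go(*rack([-.048,0]),.16,83.8)"
```

```text
clock: 36.12
eef_pos: [0.4566, -0.277, 0.0058]
orientation: [0.636, 0.772, -0.0, -0.001]
wrist_force: [0.5, -0.2, 0.3]
width: 0.0499
gripper_force: 0.0
clock: 36.62
eef_pos: [0.4583, -0.2791, 0.0085]
orientation: [0.637, 0.771, 0.001, 0.001]
wrist_force: [-1.2, 1.6, 6.0]
width: 0.0155
gripper_force: 48.8
clock: 37.37
eef_pos: [0.4571, -0.2788, 0.1568]
orientation: [0.745, 0.668, 0.0, 0.0]
wrist_force: [0.5, -0.8, -1.7]
width: 0.0155
gripper_force: 49.4
pos [ 0.4571 -0.2788  0.1568] psi 83.8 tilt 0.02 j6 1.13 F [ 0.5 -0.8 -1.7] w 0.0155 t 37.4 | TURN wz -0.0 then tx 0.2790 ty -0.0211 tz -0.0032
```

```bash
python3 -m crank '.035 -.004 0 0 0 0;.035 -.004 0 0 0 0;.035 -.004 0 0 0 0;.035 -.004 0 0 0 0;.035 -.005 0 0 0 0;.035 0 0 0 0 0;.035 0 0 0 0 0;.034 0 0 0 0 0;0 0 0 0 0 0;0 0 0 0 0 0'
python3 - <<'E'
from h import *
go(*rack([-.048,0]),.16,83.8); save('wrist','w17'); held('w17',.16)
E
```

```text
clock: 38.2
eef_pos: [0.4659, 0.0024, 0.1567]
orientation: [0.742, 0.671, -0.0, 0.0]
wrist_force: [-0.9, -0.1, -1.6]
width: 0.0155
gripper_force: 49.4
pos [0.4659 0.0024 0.1567] psi 84.3 tilt 0.01 j6 1.68 F [-0.9 -0.1 -1.6] w 0.0155 t 38.2 | TURN wz 0.5 then tx -0.0016 ty 0.0005 tz -0.0033
held rack y 0.0017601554381564272 x@0 -0.0486540976764946 slope deg -0.24595511722801192 ztop 0.16726702621628942 11046
```

```bash
python3 -m crank '-.002 .0012 .03 0 0 .4;0 0 .025 0 0 0;0 0 .012 0 0 0;0 0 .006 0 0 0;0 0 .003 0 0 0;0 0 0 0 0 0;0 0 0 0 0 0;0 0 0 0 0 0'
python3 -m crank '0 0 0 0 0 0;0 0 0 0 0 0;0 0 0 0 0 0;0 0 0 0 0 0' .032
python3 -m crank '0 0 -.03 0 0 0;0 0 -.03 0 0 0;0 0 -.04 0 0 0;0 0 -.04 0 0 0;0 0 -.01 0 0 0;0 0 0 0 0 0;0 0 0 0 0 0'
python3 - <<'E'
from h import *
save('wrist','w18'); slims('w18'); print(rack([.115,.06]),rack([.115,-.06])); go(*rack([.05,.06]),.23,83.8)
E
```

```text
clock: 38.92
eef_pos: [0.4677, -0.0015, 0.0819]
orientation: [0.746, 0.666, 0.001, 0.001]
wrist_force: [0.4, -0.7, -1.7]
width: 0.0154
gripper_force: 49.4
clock: 39.25
eef_pos: [0.4673, -0.0012, 0.0812]
orientation: [0.746, 0.666, 0.0, 0.0]
wrist_force: [0.1, -1.0, 0.0]
width: 0.0327
gripper_force: 0.0
clock: 39.83
eef_pos: [0.4674, -0.0012, 0.231]
orientation: [0.746, 0.666, 0.001, 0.0]
wrist_force: [-0.2, -0.3, -1.4]
width: 0.032
gripper_force: 0.0
-0.048 x -0.04698477309262024 y mid -0.002053106492936066 0.16044200263890834 z 0.08970032167264246 deg -0.08154658961132391
0 x 0.00034476908624189175 y mid 0.004359311497720765 0.15197608151948194 z 0.08978364777680993 deg -0.3540993967277211
[0.63480732 0.04282913] [ 0.6218474  -0.07646898]
pos [ 0.4667 -0.0012  0.2298] psi 83.5 tilt 0.05 j6 1.68 F [-0.1 -0.  -0.9] w 0.0322 t 39.9 | TURN wz -0.3 then tx 0.0619 ty 0.0973 tz -0.0002
```

View pics/w18.png

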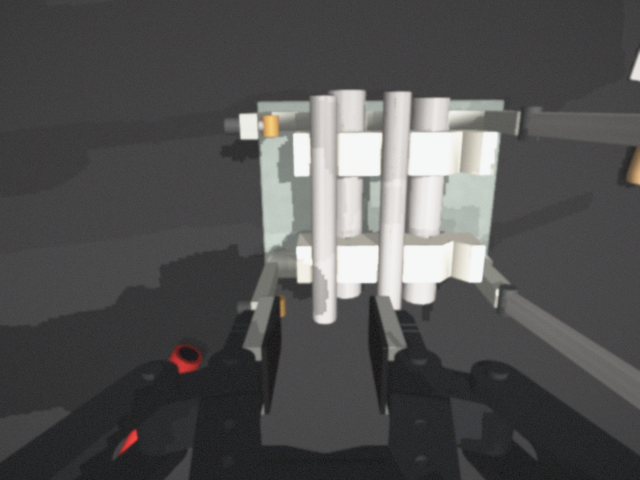

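All four tubes are placed: slims at (323,210) and (395,200). Now the keepers. I'll go behind the left one with the fingers closed.

```bash
python3 -m crank '0 0 -.03 0 0 -.3;0 0 -.03 0 0 0;0 0 -.03 0 0 0;.03 .03 0 0 0 0;.032 .03 0 0 0 0;0 .03 0 0 0 0;0 .03 0 0 0 0;0 .03 0 0 0 0;0 .03 0 0 0 0;0 .027 0 0 0 0;0 0 0 0 0 0;0 0 0 0 0 0' 0 30
python3 - <<'E'
from h import *
go(*rack([.16,.06]),.222,83.8); save('wrist','w19')
x,y,P,im,ok=rk('w19')
for sg in(1,-1):
    t=ok&(P[...,2]>.22)&(P[...,2]<.262)&(abs(y-sg*.06)<.03)&(x>.08)&(x<.14)&(im.std(-1)<10)
    print(sg,t.sum(),np.percentile(x[t],[2,50,98]),np.percentile(y[t],[2,50,98]),np.percentile(P[t][:,2],[50,98])) if t.sum()>20 else print(sg,'none')
E
```

```text
clock: 40.88
eef_pos: [0.678, 0.036, 0.3161]
orientation: [0.744, 0.668, -0.003, -0.002]
wrist_force: [-0.6, 0.0, 0.1]
width: 0.0
gripper_force: 0.0
pos [0.678  0.036  0.3161] psi 83.8 tilt 0.39 j6 1.73 F [-0.6  0.   0.1] w 0.0 t 40.9 | TURN wz -0.0 then tx 0.0022 ty 0.0013 tz 0.0941
1 650 [0.10806503 0.11558719 0.11996897] [0.05420014 0.06468927 0.06788007] [0.24971917 0.25227326]
-1 none
```

View pics/w19.png

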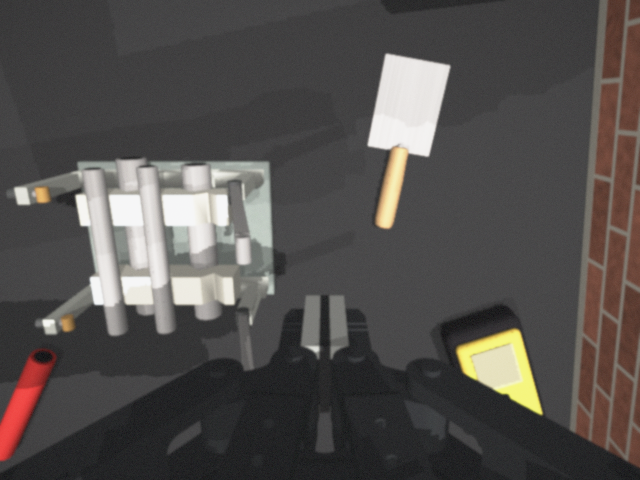

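```bash
python3 -m crank '.002 .015 .02 0 0 0;0 0 .03 0 0 0;0 0 .03 0 0 0;0 0 .012 0 0 0;0 0 0 0 0 0;0 -.02 0 0 0 0;0 -.015 0 0 0 0;0 -.015 0 0 0 0;0 -.012 0 0 0 0;0 -.012 0 0 0 0'
python3 -m crank '0 -.012 0 0 0 0;0 -.012 0 0 0 0;0 -.012 0 0 0 0;0 -.012 0 0 0 0;0 -.012 0 0 0 0;0 0 0 0 0 0;0 0 0 0 0 0;0 0 0 0 0 0;0 0 0 0 0 0;0 0 0 0 0 0'
python3 - <<'E'
from h import *
go(*rack([.16,-.06]),.316,83.8); save('wrist','w20')
x,y,P,im,ok=rk('w20')
t=ok&(P[...,2]>.095)&(P[...,2]<.135)&(abs(y-.06)<.008)&(x>-.085)&(x<.08)
print(t.sum(),np.polyfit(x[t],P[t][:,2],1),x[t].min(),x[t].max())
E
```

```text
clock: 41.77
eef_pos: [0.6174, 0.0447, 0.2313]
orientation: [0.744, 0.668, 0.001, 0.001]
wrist_force: [0.8, 0.4, 0.3]
width: 0.0003
gripper_force: 0.0
clock: 42.6
eef_pos: [0.5595, 0.0509, 0.2288]
orientation: [0.744, 0.668, 0.0, 0.0]
wrist_force: [0.6, 0.3, 0.2]
width: -0.0002
gripper_force: 0.0
pos [0.5595 0.0509 0.2288] psi 83.8 tilt 0.01 j6 1.77 F [0.6 0.3 0.2] w -0.0002 t 42.6 | TURN wz -0.0 then tx -0.1199 ty 0.1207 tz -0.0872
5981 [-0.07492798  0.1077185 ] -0.08478214081405658 0.07994788398990793
```

View pics/w20.png

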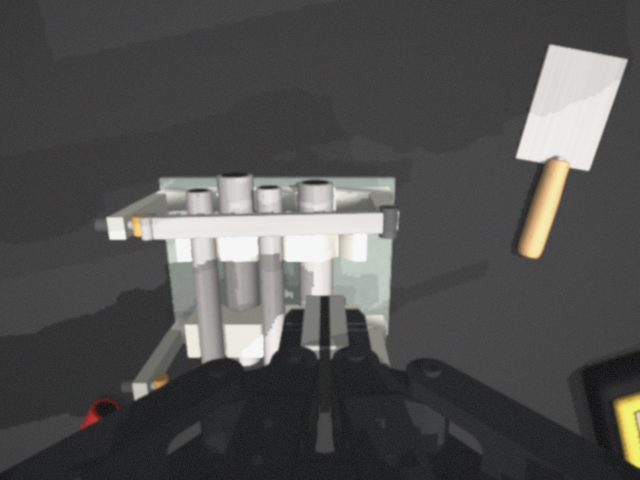

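The left keeper has fallen onto its catch and spans (150,226) to (390,220). Now the same for the right keeper. My picture allowance is used up, so from here I'll work from numbers only.

```bash
python3 -m crank '0 0 -.03 0 0 0;0 0 -.03 0 0 0;0 0 -.028 0 0 0;-.03 .034 0 0 0 0;-.03 .034 0 0 0 0;-.03 .034 0 0 0 0;-.03 .034 0 0 0 0;0 0 0 0 0 0;0 0 .02 0 0 0;0 0 .03 0 0 0;0 0 .03 0 0 0;0 0 .012 0 0 0;0 0 0 0 0 0'
python3 -c "
from h import *
go(*rack([.175,-.06]),.226,83.8)"
```

```text
clock: 43.73
eef_pos: [0.6699, -0.072, 0.22]
orientation: [0.744, 0.668, -0.003, -0.003]
wrist_force: [0.4, 1.0, 0.1]
width: -0.0003
gripper_force: 0.0
pos [ 0.6699 -0.072   0.22  ] psi 83.8 tilt 0.43 j6 1.57 F [0.4 1.  0.1] w -0.0003 t 43.7 | TURN wz -0.0 then tx -0.0096 ty 0.0127 tz -0.0060
```

```bash
python3 -m crank '-.009 0 -.005 0 0 0;0 0 0 0 0 0;0 -.013 0 0 0 0;0 -.013 0 0 0 0;0 -.013 0 0 0 0;0 -.013 0 0 0 0;0 -.012 0 0 0 0;0 -.012 0 0 0 0;0 -.012 0 0 0 0;0 -.012 0 0 0 0;0 -.012 0 0 0 0;0 -.012 0 0 0 0;0 0 0 0 0 0;0 0 0 0 0 0;0 0 0 0 0 0;0 0 0 0 0 0'
python3 -m crank '0 0 -.03 0 0 0;0 0 -.03 0 0 0;.03 -.03 0 0 0 0;.03 -.03 0 0 0 0;0 -.03 0 0 0 0;0 0 0 0 0 0;0 0 0 0 0 0'
cat >> h.py <<'E'
def keep(f):
    x,y,P,im,ok=rk(f)
    for sg in(1,-1):
        t=ok&(P[...,2]>.092)&(P[...,2]<.135)&(abs(y-sg*.06)<.006)&(x>-.065)&(x<.06)
        if t.sum()>50: print(sg,t.sum(),np.round(np.polyfit(x[t],P[t][:,2],1),4),np.percentile(x[t],[1,99]).round(3))
        else: print(sg,'few')
E
python3 - <<'E'
from h import *
save('wrist','w21'); save('scene','s21'); keep('w21'); keep('s21'); go(*rack([-.05,-.06]),.16,83.8)
E
```

```text
clock: 45.07
eef_pos: [0.5482, -0.0679, 0.2304]
orientation: [0.744, 0.668, 0.0, 0.001]
wrist_force: [0.8, 0.2, -0.1]
width: 0.0002
gripper_force: 0.0
clock: 45.65
eef_pos: [0.465, 0.0009, 0.2906]
orientation: [0.744, 0.668, 0.001, 0.001]
wrist_force: [1.0, -0.1, 0.1]
width: 0.0002
gripper_force: 0.0
1 2836 [-0.0852  0.1083] [-0.064  0.058]
-1 2058 [-0.0862  0.1083] [-0.064  0.059]
1 329 [-0.0823  0.1083] [-0.063  0.058]
-1 382 [-0.0827  0.1084] [-0.063  0.06 ]
pos [4.661e-01 3.000e-04 2.899e-01] psi 83.8 tilt 0.05 j6 1.68 F [ 0.2  0.2 -0.1] w -0.0 t 45.8 | TURN wz -0.0 then tx -0.0595 ty -0.0019 tz 0.1299
```

```bash
python3 -m crank '-.03 0 0 0 0 0;-.0295 -.002 0 0 0 0;0 0 .03 0 0 0;0 0 .03 0 0 0;0 0 .03 0 0 0;0 0 .03 0 0 0;0 0 .03 0 0 0;0 0 0 0 0 0;0 0 0 0 0 0'
python3 -c "
from h import *
go(*rack([-.05,-.06]),.1,83.8)"
```

```text
clock: 46.5
eef_pos: [0.4564, -0.0589, 0.1386]
orientation: [0.745, 0.667, -0.001, -0.001]
wrist_force: [0.2, -0.7, 1.5]
width: 0.0
gripper_force: 0.0
pos [ 0.4564 -0.0589  0.1386] psi 83.7 tilt 0.23 j6 1.55 F [ 0.2 -0.7  1.5] w 0.0 t 46.5 | TURN wz -0.1 then tx 0.0004 ty 0.0014 tz 0.0386
```

```bash
python3 -m crank '0 .001 .012 0 0 0;0 0 .008 0 0 0;0 0 .003 0 0 0;0 0 .003 0 0 0;0 0 0 0 0 0'
python3 -m crank '0 0 .003 0 0 0;0 0 .003 0 0 0;0 0 0 0 0 0'
python3 -m crank '0 0 .003 0 0 0;0 0 .002 0 0 0;0 0 0 0 0 0;0 0 0 0 0 0'
```

```text
clock: 46.92
eef_pos: [0.4581, -0.0586, 0.1142]
orientation: [0.744, 0.668, 0.0, 0.0]
wrist_force: [-0.2, 0.3, -0.4]
width: 0.0
gripper_force: 0.0
clock: 47.17
eef_pos: [0.4581, -0.0586, 0.1085]
orientation: [0.744, 0.668, 0.0, 0.0]
wrist_force: [-0.4, -0.8, 1.6]
width: -0.0001
gripper_force: 0.5
clock: 47.5
eef_pos: [0.4577, -0.0585, 0.1026]
orientation: [0.744, 0.668, -0.0, -0.0]
wrist_force: [0.3, -0.0, 0.4]
width: -0.0
gripper_force: 0.0
```

```bash
python3 -m crank '0 0 .002 0 0 0;0 0 .001 0 0 0;0 0 0 0 0 0'
python3 -m crank '0 0 -.02 0 0 0;0 0 -.03 0 0 0;.03 0 0 0 0 0;.03 0 0 0 0 0;.03 0 0 0 0 0;.03 0 0 0 0 0;0 0 0 0 0 0;0 0 0 0 0 0'
python3 - <<'E'
from h import *
save('scene','s22'); keep('s22'); go(*rack([-.05,.06]),.116,83.8)
E
```

```text
clock: 47.75
eef_pos: [0.4581, -0.0586, 0.1007]
orientation: [0.744, 0.668, 0.0, 0.0]
wrist_force: [-2.3, 0.8, 6.5]
width: -0.0003
gripper_force: 3.7
clock: 48.42
eef_pos: [0.4707, 0.062, 0.1496]
orientation: [0.743, 0.669, -0.0, -0.0]
wrist_force: [-0.1, -0.4, -0.9]
width: 0.0001
gripper_force: 0.0
1 329 [-0.0863  0.1083] [-0.063  0.058]
-1 355 [-1.000e-04  1.015e-01] [-0.064  0.059]
pos [0.4706 0.0611 0.1496] psi 83.9 tilt 0.03 j6 1.81 F [-0.5 -0.6 -0.1] w -0.0001 t 48.5 | TURN wz 0.1 then tx -0.0004 ty 0.0002 tz 0.0336
```

The right keeper is shut, with slope near 0. Now I'll press the left one.

```bash
python3 -m crank '0 0 .02 0 0 0;0 0 .013 0 0 0;0 0 .003 0 0 0;0 0 .003 0 0 0;0 0 .003 0 0 0;0 0 .003 0 0 0;0 0 .002 0 0 0;0 0 .001 0 0 0;0 0 .001 0 0 0;0 0 0 0 0 0;0 0 0 0 0 0'
python3 -m crank '0 0 -.02 0 0 0;0 0 -.03 0 0 0;0 0 -.03 0 0 0;0 0 -.03 0 0 0;0 -.03 -.03 0 0 0;0 -.03 0 0 0 0;0 -.03 0 0 0 0;0 0 0 0 0 0;0 0 0 0 0 0'
python3 - <<'E'
from h import *
save('scene','s23'); keep('s23'); save('wrist','w23'); keep('w23'); print(st())
E
```

```text
clock: 49.38
eef_pos: [0.4709, 0.0604, 0.101]
orientation: [0.744, 0.668, 0.0, 0.0]
wrist_force: [0.0, -1.3, 1.5]
width: 0.0002
gripper_force: 0.6
clock: 50.13
eef_pos: [0.3812, 0.0706, 0.2409]
orientation: [0.744, 0.668, 0.001, 0.0]
wrist_force: [0.6, 1.1, -0.8]
width: 0.0002
gripper_force: 0.0
1 316 [-1.000e-04  1.013e-01] [-0.064  0.059]
-1 359 [0.0014 0.1014] [-0.063  0.059]
1 3154 [0.0003 0.1014] [-0.064  0.059]
-1 1635 [-0.0007  0.1013] [-0.036  0.059]
{'clock': np.float64(50.2333), 'eef_pos': array([0.3824, 0.0705, 0.2403]), 'orientation': array([7.443e-01, 6.679e-01, 3.000e-04, 2.000e-04]), 'wrist_force': array([ 0.1446,  0.6536, -0.0144]), 'width': np.float64(-0.0003), 'gripper_force': np.float64(0.0)}
```

Run:
```python
from h import *
slims('w23')
print(ctrl.job_done())
```

```text
-0.048 x -0.0478887319725236 y mid 0.010859553809948755 0.13617955382556673 z 0.0991860165614193 deg -1.3058933703135784
0 x -0.0008478505318822251 y mid 0.0005716602722377687 0.16085391563661616 z 0.09954346505275465 deg -0.14222430977896963
0.048 x 0.04807059932591097 y mid 0.0008246069444877435 0.13422688365728846 z 0.09996285379941008 deg 0.21144285546035857
the job is handed in; nothing more can be done
None
```

The job is handed in at about 50 s of the 210 s allowed: two thick tubes in the V-grooves, both chock bars seated across them, the two slim tubes present in top grooves, and both keepers measured shut at about 0 rad. `job_done` gave no verdict.

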